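# Make up two stripe-painting kits

### The job

Make up the two stripe-painting kits: the wooden tray gets the red paint jar and the yellow tape, the black tray gets the blue paint jar and the red tape. In each tray stand the jar upright in the middle of the round pad, set down and not dropped, and put the tape roll flat over the post, down on the tray floor. Leave the yellow jar and the blue tape where they are.

Things in the scene. Friction and masses are not known exactly. Their poses are not given: they have to be found in the camera images.
- jar_red_center (a point): Loose paint jar, closed: upright cylinder 52 mm in diameter and 75 mm high, red with a red lid and a white paper band round it, about 0.18 kg. This point is its centre, 37.5 mm above its underside; z is its axis, up.
- jar_blue_center (a point): Loose paint jar, closed: upright cylinder 52 mm in diameter and 75 mm high, blue with a blue lid and a white paper band round it, about 0.18 kg. This point is its centre, 37.5 mm above its underside; z is its axis, up.
- jar_yellow_center (a point): Loose paint jar, closed: upright cylinder 52 mm in diameter and 75 mm high, yellow with a yellow lid and a white paper band round it, about 0.18 kg. This point is its centre, 37.5 mm above its underside; z is its axis, up. Spare stock, in neither kit.
- roll_yellow_center (a point): Loose roll of yellow tape lying flat: a ring 62 mm outside diameter, 38 mm hole, 24 mm high, about 0.06 kg, stiff. This point is its centre, 12 mm above its underside; z is its axis.
- roll_red_center (a point): Loose roll of red tape lying flat: a ring 62 mm outside diameter, 38 mm hole, 24 mm high, about 0.06 kg, stiff. This point is its centre, 12 mm above its underside; z is its axis.
- roll_blue_center (a point): Loose roll of blue tape lying flat: a ring 62 mm outside diameter, 38 mm hole, 24 mm high, about 0.06 kg, stiff. This point is its centre, 12 mm above its underside; z is its axis. Spare stock, in neither kit.
- tray_wood: Brown wooden kit tray fixed to the bench, 130 mm (its x) by 200 mm (its y), low walls 5 mm thick whose tops are 14 mm above the bench; floor 5 mm thick. Origin: centre of its underside, on the bench; z up. At (0, +50 mm) in its frame a round dark rubber jar pad, 72 mm in diameter, top 7 mm above the bench; at (0, -50 mm) an upright aluminium tape post, 24 mm in diameter, top 32 mm above the bench.
- tray_black: Black plastic kit tray fixed to the bench, 130 mm (its x) by 200 mm (its y), low walls 5 mm thick whose tops are 14 mm above the bench; floor 5 mm thick. Origin: centre of its underside, on the bench; z up. At (0, -50 mm) in its frame a round grey jar pad, 72 mm in diameter, top 7 mm above the bench; at (0, +50 mm) an upright aluminium tape post, 24 mm in diameter, top 32 mm above the bench.
There are look-alikes about, which are no part of the job. There is more than one size of the part that bears jar_blue_center; the job needs the smaller. Leave any turquoise look-alike of the tray_wood alone.

How it is judged (in metres and radians):
At the end, for the whole second after the job is handed in: Named jars upright (0.1 rad) on their tray's pad, within 12 mm of its centre along tray x and y; named rolls over their tray's post, flat (0.12 rad) on the tray floor, within 10 mm of its axis in x and y; all four released and at rest (under 0.02 m/s) (x of jar_red_center in the frame of tray_wood between -0.012 and 0.012 m and y of jar_red_center in the frame of tray_wood between 0.038 and 0.062 m and z of jar_red_center in the frame of tray_wood between 0.04 and 0.05 m and angle between each of jar_red_center, jar_blue_center's own z axis and vertical below 0.1 rad and x of roll_yellow_center in the frame of tray_wood between -0.01 and 0.01 m and y of roll_yellow_center in the frame of tray_wood between -0.06 and -0.04 m and z of roll_yellow_center in the frame of tray_wood between 0.01 and 0.022 m and angle between the z axis of roll_yellow_center and the z axis of tray_wood, either way round below 0.12 rad and x of jar_blue_center in the frame of tray_black between -0.012 and 0.012 m and y of jar_blue_center in the frame of tray_black between -0.062 and -0.038 m and z of jar_blue_center in the frame of tray_black between 0.04 and 0.05 m and x of roll_red_center in the frame of tray_black between -0.01 and 0.01 m and y of roll_red_center in the frame of tray_black between 0.04 and 0.06 m and z of roll_red_center in the frame of tray_black between 0.01 and 0.022 m and angle between the z axis of roll_red_center and the z axis of tray_black, either way round below 0.12 rad and linear speed of each of jar_red, jar_blue, roll_yellow, roll_red below 0.02 m/s); the robot touches nothing.
It fails at once if the red jar is dropped or thrown: let go and moving at over 0.7 m/s (contact force between jar_red and the fingers below 0.05 N and linear speed of jar_red above 0.7 m/s).
It fails at once if the blue jar is dropped or thrown: let go and moving at over 0.7 m/s (contact force between jar_blue and the fingers below 0.05 N and linear speed of jar_blue above 0.7 m/s).
It fails at once if the spare yellow jar is moved more than 20 mm from where it stood (distance of jar_yellow_center from where it was at the start of the episode above 0.02 m).
It fails at once if the spare blue tape roll is moved more than 20 mm from where it stood (distance of roll_blue_center from where it was at the start of the episode above 0.02 m).
It also fails if it takes over 88 s, if anything falls off the work surface, if the arm or the gripper's body presses on something with over 40 N, if the wrist force passes 120 N, or if a joint passes its speed limit or range.

### The arm

A 6-joint arm with a two-finger parallel gripper is mounted at the origin on the work surface. World frame = base frame: x ahead of the robot, y to its left, z up, the work surface at z = 0. Lengths are in m, angles in degrees, forces in N, time in s.
With the tool pointing down it reaches from about 0.4 to 0.825 m from the base axis. Payload 7 kg.
Tool frame: the origin (TCP) lies at the very end of the fingers, on their centre line; the grasp point (between the pads) lies 19 mm behind it (r.grasp_offset is the z of the grasp point in the tool frame, in m); z points along the fingers, y is the direction in which the jaws open and shut (so a half turn about z gives the same grasp; the last joint's range is limited). The gripper opens to 88 mm and grips with 3 to 60 N. Pads are 19 mm wide; open, the fingers measure 130 mm over their backs; the gripper's body (78 mm by 193 mm) begins 47 mm behind the grasp point.
Start: joints at [89.846, 20.546, 0.682, 0, -70.136, -16.507], TCP at [0.194, 0.647, 0.192] pointing down, gripper open.
Joint ranges: [-176.03, 176.03], [-82.01, 121.73], [-58.28, 71.71], [-173.87, 95.51], [-174.79, -0.11], [-173.66, 173.66]. Speed limits (degrees/s): [136.94, 136.94, 172.46, 180, 180, 180].

### API

Orientations are given as [roll, pitch, yaw] about the fixed x, y, z axes, in that order (R = Rz(yaw) Ry(pitch) Rx(roll)).
In Python, from plant import r, capture, calibration, order gives the robot as it stands.
- The arm moves only by the tool servo_tool, never from a script. Its arguments are lists of equal length, an entry for each row: "grip": the closure, from -1 (fully open) to 1 (shut), so that 0 is half open; "translation": the shift along the tool's x, y, z in m, a list of three; "turn": the turn about the tool's z in rad. A call has 1 to 10 rows; each row is the pose to reach, as a shift and turn from the pose commanded when the call began, along the tool's axes at that moment; what a row does not reach only later rows make up. A row lasts 1/12 s, in which the tool goes at most 41.7 mm and 7.16 degrees, less where a joint would pass 70% of its speed; a pose out of reach is approached as far as the arm can. A call with a gripper value outside its range is refused whole. The fingers move at their own pace and stop on an object; "newtons" is the grip in N (left out, the last holds). Time passes only in rows, so rows that repeat a pose let the fingers close. It gives the time, the measured TCP pose, the force and the opening at its end, in the units of the state.
- r.get_state(): the state, without advancing time (a new reading comes with each control period).
- capture(name): name is "scene" or "top" or "wrist"; returns (picture, depth): 400x640x3 uint8, blue, green, red; 400x640 float32, m along the optical axis (not along the pixel's ray), 0 where there is no reading.
- calibration(name): a dict with "fx", "fy", "cx", "cy" (pixels), "view" (4x4, takes a point from world to camera coordinates). Camera axes: x right, y up, looking along -z (the intrinsics and any distortion apply to the point x, -y, -z); pixel columns grow to the right and rows downward; lengths in m; the calibration is good to about 2 mm. A picture is of the moment at which its call begins: read the wrist's pose just before it. calibration takes no time and is no camera call; for the wrist camera it gives the pose at the moment of the call.
- order.close_job(): hands the job in, once; it reports no verdict.
The state is a dict: "time_s": time; "joints": joint angles; "qd": joint speeds; "joint_torque": joint torques, N m; "tcp_pos": TCP position; "eef_rot": TCP orientation; "contact_force": force on the tool from outside, world axes, zero at the start; "moment": the same for the moment, N m; "gripper_width": finger opening in m.
Only numpy, scipy, OpenCV 4.12 (cv2) and the standard library are available. Lean on these libraries where they do the work, as an engineer would, in place of code of your own. Each camera call takes 0.05 s, during which the arm holds its last target.

## Working session

There is one attempt and no reset: what is moved stays moved. The work goes in short steps, Python scripts to look and compute and a tool call to move; the robot and the scene stay as the last step left them, time stands still between calls to the robot, and variables do not carry over. Pictures are saved under pics/ and viewed, and the job is handed in when it is done.

Besides the shell and the picture viewer there is one more tool, called after ">>>" as name(argument=value, ...) on one line, values as JSON. servo_tool: Moves the arm, as the interface text tells. Its arguments: {"type":"object","properties":{"grip":{"type":"array","items":{"type":"number"}},"translation":{"type":"array","items":{"type":"array","items":{"type":"number"}}},"turn":{"type":"array","items":{"type":"number"}},"newtons":{"type":"number"}},"required":["grip","translation","turn"]}

```bash
mkdir -p pics; ls; python3 - <<'E'
from plant import r,capture,calibration,order
import cv2,numpy as np
for n in("scene","top"):
    im,d=capture(n); cv2.imwrite(f"pics/{n}0.png",im); np.save(f"pics/{n}0.npy",d)
    c=calibration(n); print(n,c)
print(r.get_state(), r.grasp_offset)
E
```

```text
pics
scene {'fx': 389.46943027798875, 'fy': 389.46943027798875, 'cx': 316.18617015000524, 'cy': 199.62955113236075, 'view': array([[-0.20753105,  0.97811723, -0.01474971,  0.04044848],
       [-0.77675739, -0.15560497,  0.61027457,  0.28359593],
       [ 0.59462494,  0.13810787,  0.79205265, -1.28662656],
       [ 0.        ,  0.        ,  0.        ,  1.        ]])}
top {'fx': 485.89783371255385, 'fy': 485.89783371255385, 'cx': 324.58987010630057, 'cy': 192.8234164718682, 'view': array([[ 0.02898565, -0.99938858,  0.01955226,  0.02140187],
       [ 0.98870085,  0.03154272,  0.14654582, -0.40246081],
       [-0.14707295,  0.01508361,  0.98901063, -1.40034455],
       [ 0.        ,  0.        ,  0.        ,  1.        ]])}
{'time_s': 0.1, 'joints': array([ 8.98446162e+01,  2.05896119e+01,  6.38542507e-01, -1.77103297e-02,
       -7.01340929e+01, -1.65082028e+01]), 'qd': array([-0.0272726 , -0.02890053,  0.07711819,  0.10450286, -0.01439367,
        0.11268548]), 'joint_torque': array([-2.35984517e-03, -5.84164023e+01,  2.93752956e+01,  7.01557964e+00,
        1.02195988e-02, -5.52056918e-05]), 'tcp_pos': array([0.19343314, 0.64618667, 0.19098709]), 'eef_rot': array([ 1.79913617e+02, -8.23810697e-03, -1.66696111e+01]), 'contact_force': array([ 0.47456104, -0.15343196,  0.44986351]), 'moment': array([-0.04232209,  0.01348249,  0.00285162]), 'gripper_width': 0.08739980020798786} -0.0188
```

View pics/scene0.png

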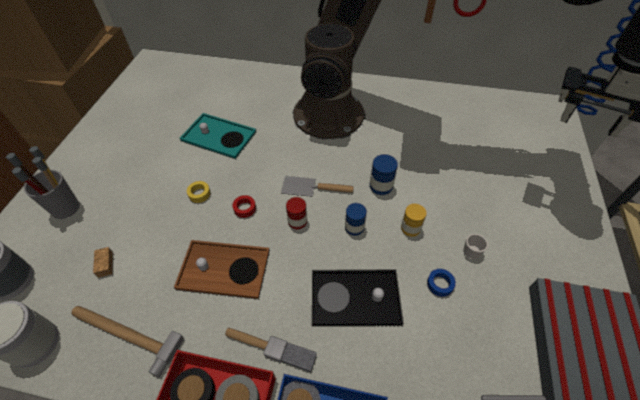

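View pics/top0.png

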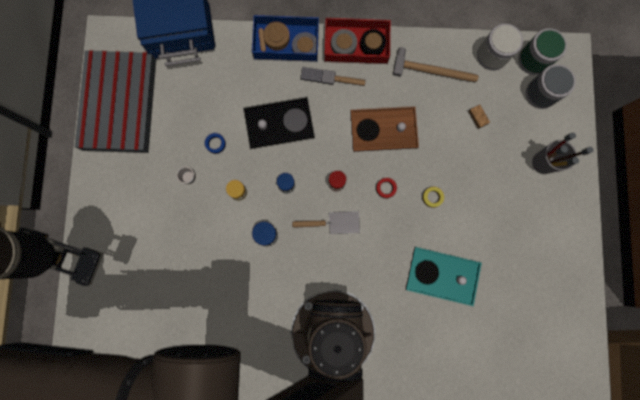

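```bash
cat > h.py <<'E'
import cv2,numpy as np
from plant import r,capture,calibration,order
def cast(c,uv,z):
    uv=np.atleast_2d(np.asarray(uv,float)); V=c['view'];R=V[:3,:3];t=V[:3,3]
    o=-R.T@t
    d=np.c_[(uv[:,0]-c['cx'])/c['fx'],-(uv[:,1]-c['cy'])/c['fy'],-np.ones(len(uv))]@R
    return o+d*((z-o[2])/d[:,2])[:,None]
def pts(c,uv,dep):
    uv=np.asarray(uv,float);V=c['view'];R=V[:3,:3];t=V[:3,3]
    p=np.c_[(uv[:,0]-c['cx'])/c['fx'],-(uv[:,1]-c['cy'])/c['fy'],-np.ones(len(uv))]*dep[:,None]
    return (p-t)@R
def hue(im,lo,hi,s=110,v=40):
    h=cv2.cvtColor(im,cv2.COLOR_BGR2HSV)
    if lo>hi: return cv2.inRange(h,(lo,s,v),(180,255,255))|cv2.inRange(h,(0,s,v),(hi,255,255))
    return cv2.inRange(h,(lo,s,v),(hi,255,255))
E
python3 - <<'E'
from h import *
for n,objs in (("top",[("red",338,180,.075),("blueS",286,182,.075),("blueL",264,233,.1),("yel",235,189,.075),("Rred",387,188,.024),("Ryel",433,196,.024),("Rblue",215,143,.024)]),("scene",[("red",297,205,.075),("blueS",356,212,.075),("blueL",384,163,.1),("yel",414,212,.075),("Rred",244,206,.024),("Ryel",199,191,.024),("Rblue",441,282,.024)])):
    im=cv2.imread(f"pics/{n}0.png");d=np.load(f"pics/{n}0.npy");c=calibration(n)
    for nm,u,v,z in objs:
        rng=(170,8) if 'red' in nm else (15,38) if 'ye' in nm else (100,130)
        m=hue(im,*rng); k=np.zeros_like(m); k[v-18:v+19,u-18:u+19]=255; m&=k
        ys,xs=np.nonzero(m); uv=np.c_[xs,ys]; D=d[ys,xs]; P=pts(c,uv[D>0],D[D>0])
        zt=np.percentile(P[:,2],90)
        sel=P[P[:,2]>zt-.012]
        Q=cast(c,uv[D>0][P[:,2]>zt-.012],z)
        (cx,cy),R=cv2.minEnclosingCircle(Q[:,:2].astype(np.float32))
        print(n,nm,len(xs),"ztop %.3f"%zt,"circ",np.round([cx,cy,2*R],4),"depthmed",np.round((sel.min(0)+sel.max(0))/2,4)[:2])
n="top";im=cv2.imread("pics/top0.png");c=calibration(n)
cv2.imwrite("pics/topcrop.png",cv2.resize(im[80:260,180:480],None,fx=2.6,fy=2.6,interpolation=cv2.INTER_CUBIC))
E
```

```text
top red 248 ztop 0.079 circ [ 0.436  -0.      0.0501] depthmed [ 4.364e-01 -1.000e-04]
top blueS 219 ztop 0.079 circ [0.4245 0.1479 0.0479] depthmed [0.4241 0.148 ]
top blueL 410 ztop 0.100 circ [0.2735 0.1993 0.0637] depthmed [0.2744 0.199 ]
top yel 272 ztop 0.079 circ [0.3998 0.2901 0.0505] depthmed [0.3999 0.2912]
top Rred 201 ztop 0.027 circ [ 0.4254 -0.1481  0.061 ] depthmed [ 0.4244 -0.1485]
top Ryel 215 ztop 0.027 circ [ 0.4018 -0.2882  0.0616] depthmed [ 0.4019 -0.2891]
top Rblue 162 ztop 0.028 circ [0.5433 0.3659 0.0592] depthmed [0.5423 0.3662]
scene red 376 ztop 0.077 circ [0.4426 0.0025 0.0556] depthmed [0.4404 0.0012]
scene blueS 341 ztop 0.076 circ [0.4327 0.1492 0.0547] depthmed [0.4299 0.1502]
scene blueL 507 ztop 0.098 circ [0.2859 0.1999 0.0713] depthmed [0.2783 0.202 ]
scene yel 424 ztop 0.076 circ [0.4063 0.2925 0.0567] depthmed [0.4027 0.2914]
scene Rred 346 ztop 0.025 circ [ 0.4308 -0.1453  0.0688] depthmed [ 0.4276 -0.1465]
scene Ryel 353 ztop 0.025 circ [ 0.4082 -0.2846  0.0712] depthmed [ 0.4043 -0.2869]
scene Rblue 422 ztop 0.025 circ [0.5504 0.3674 0.0642] depthmed [0.5478 0.3676]
```

View pics/topcrop.png

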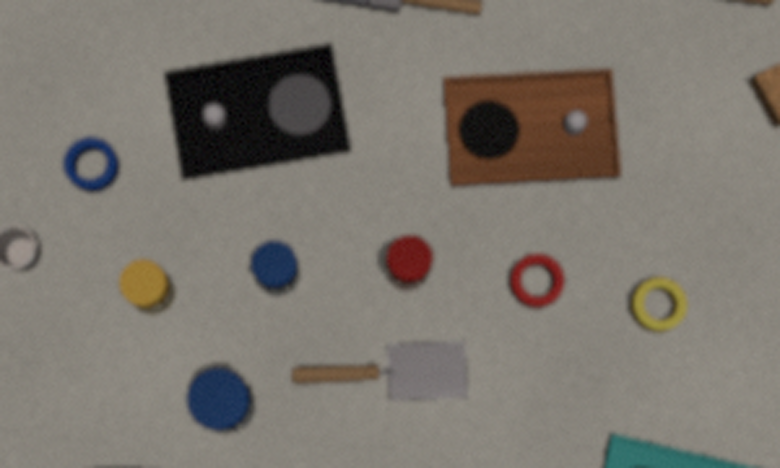

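The crop shows the blue look-alikes clearly: the small jar is at crop (274,264), top-image (286,182), and the large one at crop (219,397), top-image (264,233). The red jar is at (409,259), the red roll at (536,280) and the yellow roll at (659,304). The turquoise tray at bottom right gets left alone. Next I'll measure the trays.

```bash
python3 - <<'E'
from h import *
for n,tr in (("top",{"black":(279,123,40),"wood":(384,129,40)}),("scene",{"black":(356,297,55),"wood":(223,270,55)})):
    im=cv2.imread(f"pics/{n}0.png");c=calibration(n);h=cv2.cvtColor(im,cv2.COLOR_BGR2HSV)
    g=cv2.cvtColor(im,cv2.COLOR_BGR2GRAY)
    for nm,(u,v,w) in tr.items():
        k=np.zeros_like(g);k[max(v-35,0):v+36,u-w-5:u+w+6]=255
        m=(cv2.inRange(h,(0,0,0),(180,255,45)) if nm=="black" else hue(im,2,22,80,50))&k
        cs,_=cv2.findContours(m,cv2.RETR_CCOMP,cv2.CHAIN_APPROX_NONE)
        b=max(cs,key=cv2.contourArea)
        Q=cast(c,cv2.convexHull(b)[:,0],.011)[:,:2]
        rect=cv2.minAreaRect(Q.astype(np.float32)); print(n,nm,"rect",np.round(rect[0],4),np.round(rect[1],4),round(rect[2],2))
        for q in cs:
            a=cv2.contourArea(q)
            if q is b or a<15: continue
            z=.007 if a>150 else .03
            W=cast(c,q[:,0],z)[:,:2].astype(np.float32)
            e=cv2.minEnclosingCircle(W); print("   ",a,"z",z,np.round(e[0],4),"dia",round(2*e[1],4),"px",np.round(q[:,0].mean(0),1))
    # bright posts
E
```

```text
top black rect [0.6163 0.1796] [0.1267 0.1942] 11.96
    92.5 z 0.03 [0.6039 0.2287] dia 0.0385 px [262.1 123.7]
    469.5 z 0.007 [0.6273 0.1305] dia 0.0792 px [294.8 119.8]
top wood rect [ 0.6085 -0.1424] [0.13   0.1986] 4.99
    82.0 z 0.03 [ 0.6105 -0.19  ] dia 0.0359 px [401.  126.5]
    405.0 z 0.007 [ 0.6047 -0.0925] dia 0.0735 px [367.6 129.5]
scene black rect [0.6199 0.1811] [0.1319 0.1961] 11.68
    166.5 z 0.007 [0.6022 0.23  ] dia 0.0405 px [377.3 293.8]
    844.0 z 0.007 [0.6289 0.1315] dia 0.0796 px [333.1 296.9]
scene wood rect [ 0.6111 -0.1411] [0.135  0.2019] 5.01
    627.0 z 0.007 [ 0.6062 -0.0912] dia 0.0741 px [243.4 270.4]
    140.0 z 0.03 [ 0.6197 -0.1852] dia 0.0434 px [201.9 263.5]
```

>>> servo_tool(grip=[-1, -1, -1, -1, -1, -1, -1, -1, -1, -1], translation=[[0.369, 0.408, -0.03], [0.369, 0.408, -0.03], [0.369, 0.408, -0.03], [0.369, 0.408, -0.03], [0.369, 0.408, -0.03], [0.369, 0.408, -0.03], [0.369, 0.408, -0.03], [0.369, 0.408, -0.03], [0.369, 0.408, -0.03], [0.369, 0.408, -0.03]], turn=[1.07, 1.07, 1.07, 1.07, 1.07, 1.07, 1.07, 1.07, 1.07, 1.07])

```text
time_s: 0.93
tcp_pos: [0.3726, 0.2689, 0.2146]
eef_rot: [180.0, 0.0, -78.2]
contact_force: [0.6, 0.1, -0.0]
gripper_width: 0.0876
```

```bash
cat >> h.py <<'E'
def go(x,y,z,yaw):
    s=r.get_state();p=s['tcp_pos'];yw=s['eef_rot'][2];a=np.deg2rad(yw)
    d=np.array([x,y,z])-p
    t=[np.cos(a)*d[0]+np.sin(a)*d[1],np.sin(a)*d[0]-np.cos(a)*d[1],-d[2]]
    print("go",np.round(t,4),"turn",round(float(np.deg2rad((yw-yaw+180)%360-180)),4),"dist",round(float(np.linalg.norm(d)),3),"from",np.round(p,4),round(yw,2))
E
python3 -c "
from h import *
go(.44,.15,.24,-78)"
```

```text
go [ 0.1302 -0.0417 -0.0254] turn -0.0037 dist 0.139 from [0.3726 0.2689 0.2146] -78.21
```

>>> servo_tool(grip=[-1, -1, -1, -1, -1], translation=[[0.13, -0.042, -0.025], [0.13, -0.042, -0.025], [0.13, -0.042, -0.025], [0.13, -0.042, -0.025], [0.13, -0.042, -0.025]], turn=[0, 0, 0, 0, 0])

```text
time_s: 1.35
tcp_pos: [0.4418, 0.15, 0.2401]
eef_rot: [-180.0, -0.0, -78.2]
contact_force: [0.6, 0.2, 0.2]
gripper_width: 0.0876
```

```bash
python3 - <<'E'
from h import *
s=r.get_state();print(s['tcp_pos'],s['eef_rot'],s['qd'].round(2))
c=calibration('wrist');im,d=capture('wrist');cv2.imwrite("pics/w1.png",im);np.save("pics/w1.npy",d)
import pickle;pickle.dump(c,open("pics/w1.pkl","wb"));print(c)
E
```

```text
[0.44179692 0.14998602 0.24008942] [-1.79962513e+02 -2.91379308e-03 -7.81878708e+01] [ 3.39  0.2  -1.11 -0.75  0.89 -3.59]
{'fx': 298.03177389221884, 'fy': 298.03177389221884, 'cx': 318.04234111514415, 'cy': 197.07611441379558, 'view': array([[-9.78705818e-01, -2.05267730e-01, -2.84537968e-04,
         4.63055382e-01],
       [ 1.95806986e-01, -9.33179705e-01, -3.01388890e-01,
         1.04199392e-01],
       [ 6.15998883e-02, -2.95026774e-01,  9.53501262e-01,
        -4.20521730e-01],
       [ 0.00000000e+00,  0.00000000e+00,  0.00000000e+00,
         1.00000000e+00]])}
```

View pics/w1.png

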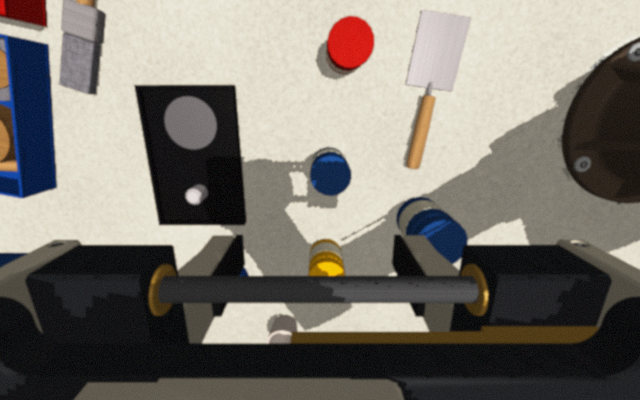

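The wrist view shows the small blue jar lid at (330,172), the large blue at (437,237), the red jar at (350,42), the black tray's pad at (191,123) and its post at (197,194). I'll measure from it.

```bash
cat >> h.py <<'E'
def circ(c,m,z,d=None,zmin=None):
    ys,xs=np.nonzero(m);uv=np.c_[xs,ys]
    if d is not None:
        D=d[ys,xs];ok=D>0;uv=uv[ok];P=pts(c,uv,D[ok]);zt=np.percentile(P[:,2],80);k=P[:,2]>zt-.012;uv=uv[k];print("   ztop %.4f"%zt,end=' ')
    Q=cast(c,uv,z)[:,:2].astype(np.float32);e=cv2.minEnclosingCircle(cv2.convexHull(Q))
    ell=cv2.fitEllipse(cv2.convexHull(Q)) if len(Q)>20 else None
    print("circ",np.round(e[0],4),"dia",round(2*e[1],4),"ell",np.round(ell[0],4),np.round(ell[1],4));return e
def win(m,u,v,w):
    k=np.zeros_like(m);k[max(v-w,0):v+w,max(u-w,0):u+w]=255;return m&k
E
python3 - <<'E'
from h import *
import pickle
im=cv2.imread("pics/w1.png");d=np.load("pics/w1.npy");c=pickle.load(open("pics/w1.pkl","rb"))
h=cv2.cvtColor(im,cv2.COLOR_BGR2HSV)
circ(c,win(hue(im,100,130),330,172,28),.075,d)
circ(c,win(hue(im,170,8),350,42,32),.075,d)
print("pad");circ(c,win(cv2.inRange(h,(0,0,70),(180,60,170)),191,123,33),.007)
print("post");circ(c,win(cv2.inRange(h,(0,0,150),(180,80,255)),198,193,11),.032,d)
m=win(cv2.inRange(h,(0,0,0),(180,255,50)),190,153,75)
cs,_=cv2.findContours(m,cv2.RETR_EXTERNAL,cv2.CHAIN_APPROX_NONE);b=max(cs,key=cv2.contourArea)
Q=cast(c,cv2.convexHull(b)[:,0],.012)[:,:2];print("tray",cv2.minAreaRect(Q.astype(np.float32)))
print(h[123,191],h[193,198])
E
```

```text
ztop 0.0752 circ [0.4268 0.1472] dia 0.0506 ell [0.4271 0.1473] [0.0477 0.0505]
   ztop 0.0755 circ [0.4374 0.0007] dia 0.0522 ell [0.4375 0.0007] [0.0497 0.052 ]
pad
circ [0.627  0.1309] dia 0.0729 ell [0.6271 0.1309] [0.072  0.0723]
post
   ztop 0.0316 circ [0.6055 0.2259] dia 0.0234 ell [0.6048 0.2264] [0.0194 0.0228]
tray ((0.6151401996612549, 0.18008148670196533), (0.13086199760437012, 0.19756747782230377), 12.043376922607422)
[  8   8 121] [  0  12 212]
```

```bash
python3 -c "
from h import *
go(.427,.1473,.12,-78);go(.427,.1473,.022,-78)"
```

```text
go [0.0009 0.0146 0.1196] turn -0.0029 dist 0.12 from [0.4411 0.1511 0.2396] -78.17
go [0.0009 0.0146 0.2176] turn -0.0029 dist 0.218 from [0.4411 0.1511 0.2396] -78.17
```

>>> servo_tool(grip=[-1, -1, -1, -1, -1, -1, -1, 0.6, 0.6, 0.6], translation=[[0.001, 0.0146, 0.035], [0.001, 0.0146, 0.075], [0.001, 0.0146, 0.115], [0.001, 0.0146, 0.155], [0.001, 0.0146, 0.19], [0.001, 0.0146, 0.217], [0.001, 0.0146, 0.217], [0.001, 0.0146, 0.217], [0.001, 0.0146, 0.217], [0.001, 0.0146, 0.217]], turn=[0, 0, 0, 0, 0, 0, 0, 0, 0, 0], newtons=20)

```text
time_s: 2.23
tcp_pos: [0.4277, 0.15, 0.0244]
eef_rot: [-179.8, 0.1, -77.9]
contact_force: [0.6, 0.8, 0.4]
gripper_width: 0.0731
```

>>> servo_tool(grip=[0.6, 0.6, 0.6, 0.6, 0.6], translation=[[0, 0, 0], [0, 0, 0], [0, 0, 0], [0, 0, -0.005], [0, 0, -0.03]], turn=[0, 0, 0, 0, 0])

```text
time_s: 2.65
tcp_pos: [0.424, 0.1466, 0.0502]
eef_rot: [179.6, -0.2, -78.0]
contact_force: [0.0, -0.1, -2.7]
gripper_width: 0.0512
```

```bash
python3 -c "
from h import *
print(r.get_state()['gripper_width'])
go(.627,.131,.12,-78);go(.627,.131,.032,-78)"
```

```text
0.05123562221553867
go [ 0.0574 -0.1954 -0.0698] turn -0.0006 dist 0.215 from [0.424  0.1466 0.0502] -78.04
go [ 0.0574 -0.1954  0.0182] turn -0.0006 dist 0.204 from [0.424  0.1466 0.0502] -78.04
```

>>> servo_tool(grip=[0.6, 0.6, 0.6, 0.6, 0.6, 0.6, 0.6, 0.6], translation=[[0.01, -0.034, -0.02], [0.02, -0.07, -0.03], [0.03, -0.105, -0.03], [0.042, -0.14, -0.03], [0.0525, -0.175, -0.02], [0.0574, -0.1954, 0], [0.0574, -0.1954, 0.005], [0.0574, -0.1954, 0.005]], turn=[0, 0, 0, 0, 0, 0, 0, 0])

```text
time_s: 3.32
tcp_pos: [0.6283, 0.1318, 0.0445]
eef_rot: [179.7, -0.1, -78.1]
contact_force: [-1.0, 0.2, -2.8]
gripper_width: 0.0514
```

```bash
python3 - <<'E'
from h import *
go(.627,.131,.032,-78)
s=r.get_state();c=calibration('wrist');im,d=capture('wrist');cv2.imwrite("pics/w2.png",im);s2=r.get_state();print(s2['tcp_pos'],s2['contact_force'])
circ(c,win(hue(im,100,130),318,270,60),.095,d)
go(.627,.131,.032,-78)
E
```

```text
go [0.0005 0.0014 0.0125] turn -0.0016 dist 0.013 from [0.6283 0.1318 0.0445] -78.09
[0.62827803 0.13228057 0.04605947] [-0.05168812  0.09104148 -3.1769945 ]
   ztop 0.0957 circ [0.6284 0.1302] dia 0.0552 ell [0.6287 0.1302] [0.0505 0.0547]
go [0.001  0.0015 0.0141] turn -0.0006 dist 0.014 from [0.6283 0.1323 0.0461] -78.03
```

View pics/w2.png

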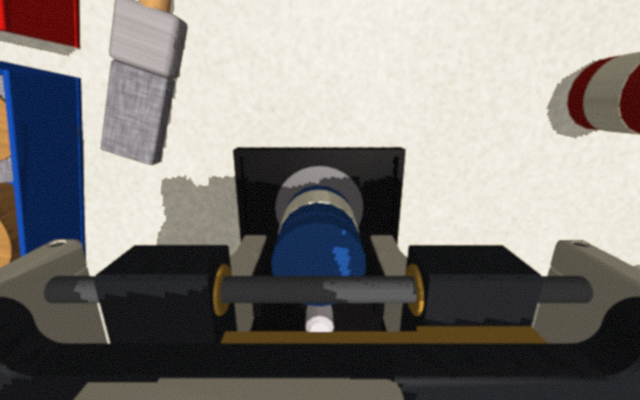

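The wrist view shows the blue jar at (318,250) upright in the jaws over the grey pad. Lowering gently.

>>> servo_tool(grip=[0.6, 0.6, 0.6, 0.6, 0.6, 0.6], translation=[[0.0005, 0.001, 0.004], [0.0005, 0.001, 0.008], [0.0005, 0.001, 0.011], [0.0005, 0.001, 0.013], [0.0005, 0.001, 0.0135], [0.0005, 0.001, 0.0135]], turn=[0, 0, 0, 0, 0, 0])

```text
time_s: 3.87
tcp_pos: [0.6286, 0.1327, 0.0343]
eef_rot: [-180.0, 0.0, -77.9]
contact_force: [0.9, -0.0, -2.5]
gripper_width: 0.0515
```

>>> servo_tool(grip=[0.6, 0.6, 0.6], translation=[[0, 0, 0.001], [0, 0, 0.002], [0, 0, 0.002]], turn=[0, 0, 0])

```text
time_s: 4.12
tcp_pos: [0.6287, 0.1325, 0.0319]
eef_rot: [180.0, 0.0, -78.0]
contact_force: [0.4, -0.0, -1.9]
gripper_width: 0.0512
```

>>> servo_tool(grip=[0.6, 0.6, 0.6], translation=[[0, 0, 0.001], [0, 0, 0.002], [0, 0, 0.002]], turn=[0, 0, 0])

```text
time_s: 4.37
tcp_pos: [0.6289, 0.1325, 0.0307]
eef_rot: [-180.0, -0.0, -78.0]
contact_force: [-2.2, -0.2, 3.7]
gripper_width: 0.0513
```

>>> servo_tool(grip=[-0.5, -0.8, -1, -1, -1, -1, -1, -1], translation=[[0, 0, 0], [0, 0, 0], [0, 0, 0], [0, 0, 0], [0, 0, -0.03], [0, 0, -0.07], [0, 0, -0.11], [0, 0, -0.14]], turn=[0, 0, 0, 0, 0, 0, 0, 0])

```text
time_s: 5.03
tcp_pos: [0.6296, 0.1326, 0.1735]
eef_rot: [-179.8, -0.0, -77.9]
contact_force: [1.8, 0.8, -0.2]
gripper_width: 0.0873
```

```bash
python3 - <<'E'
from h import *
c=calibration('wrist');im,d=capture('wrist');cv2.imwrite("pics/w3.png",im)
circ(c,win(hue(im,100,130),318,220,70),.082,d)
go(.445,-.03,.22,-85)
E
```

```text
ztop 0.0821 circ [0.628  0.1315] dia 0.0532 ell [0.6282 0.1316] [0.0504 0.0528]
go [ 0.1203  0.2176 -0.04  ] turn 0.1239 dist 0.252 from [0.6326 0.1333 0.18  ] -77.9
```

View pics/w3.png

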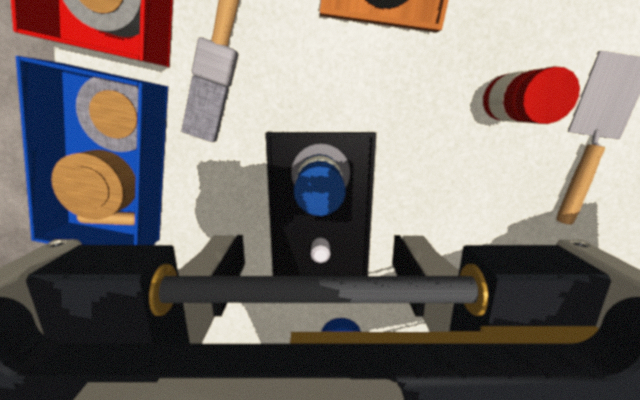

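The blue jar is standing upright on the grey pad, lid at (320,190), at (0.628, 0.1315) with the top at 0.082 m. Now for the red jar.

>>> servo_tool(grip=[-1, -1, -1, -1, -1, -1, -1, -1, -1], translation=[[0.12, 0.2176, -0.04], [0.12, 0.2176, -0.04], [0.12, 0.2176, -0.04], [0.12, 0.2176, -0.04], [0.12, 0.2176, -0.04], [0.12, 0.2176, -0.04], [0.12, 0.2176, -0.04], [0.12, 0.2176, -0.04], [0.12, 0.2176, -0.04]], turn=[0.124, 0.124, 0.124, 0.124, 0.124, 0.124, 0.124, 0.124, 0.124])

```text
time_s: 5.83
tcp_pos: [0.4412, -0.0303, 0.2105]
eef_rot: [-179.9, 0.0, -85.1]
contact_force: [0.4, -0.5, 0.5]
gripper_width: 0.0878
```

```bash
python3 - <<'E'
from h import *
print(r.get_state()['qd'].round(1))
c=calibration('wrist');im,d=capture('wrist');cv2.imwrite("pics/w4.png",im);np.save("pics/w4.npy",d)
import pickle;pickle.dump(c,open("pics/w4.pkl","wb"));print(r.get_state()['tcp_pos'])
E
```

```text
[ 0.7  2.1  0.7 -0.1 -0.  -0.1]
[ 0.44149559 -0.02993629  0.21015154]
```

View pics/w4.png

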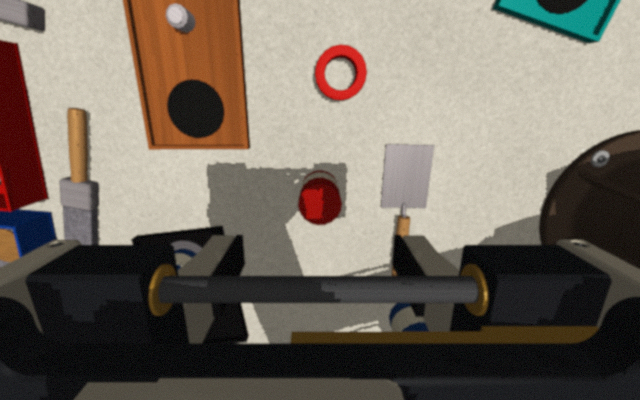

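The red jar lid is at (320,200), the red roll at (341,72), and the wooden tray's pad at (195,108) with its post at (178,15).

```bash
python3 - <<'E'
from h import *
import pickle
im=cv2.imread("pics/w4.png");d=np.load("pics/w4.npy");c=pickle.load(open("pics/w4.pkl","rb"))
h=cv2.cvtColor(im,cv2.COLOR_BGR2HSV)
print("jar");e=circ(c,win(hue(im,170,8),320,200,32),.075,d)[0]
print("rollR");circ(c,win(hue(im,170,8),341,72,32),.024,d)
print("pad");circ(c,win(cv2.inRange(h,(0,0,0),(180,255,45)),195,108,36),.007)
print("post");circ(c,win(cv2.inRange(h,(0,0,120),(180,80,255)),177,15,16),.032,d)
go(e[0],e[1],.022,-85);go(.605,-.0925,.05,-85)
E
```

```text
jar
   ztop 0.0750 circ [ 0.437 -0.003] dia 0.0519 ell [ 0.4372 -0.0028] [0.0501 0.0513]
rollR
   ztop 0.0244 circ [ 0.4252 -0.149 ] dia 0.0614 ell [ 0.4253 -0.1491] [0.0597 0.0609]
pad
circ [ 0.6041 -0.092 ] dia 0.0695 ell [ 0.6039 -0.0923] [0.068  0.0687]
post
   ztop 0.0320 circ [ 0.6105 -0.1908] dia 0.0242 ell [ 0.6109 -0.1909] [0.0224 0.0235]
go [-0.0272  0.0022  0.1882] turn -0.0013 dist 0.19 from [ 0.4415 -0.0299  0.2102] -85.07
go [ 0.0764 -0.1575  0.1602] turn -0.0013 dist 0.237 from [ 0.4415 -0.0299  0.2102] -85.07
```

>>> servo_tool(grip=[-1, -1, -1, -1, -1, -1, -1, 0.6, 0.6, 0.6], translation=[[-0.028, 0.002, 0.015], [-0.028, 0.002, 0.05], [-0.028, 0.002, 0.09], [-0.028, 0.002, 0.13], [-0.028, 0.002, 0.165], [-0.028, 0.002, 0.188], [-0.028, 0.002, 0.188], [-0.028, 0.002, 0.188], [-0.028, 0.002, 0.188], [-0.028, 0.002, 0.188]], turn=[0, 0, 0, 0, 0, 0, 0, 0, 0, 0], newtons=20)

```text
time_s: 6.72
tcp_pos: [0.4382, -0.0017, 0.0235]
eef_rot: [-179.8, 0.0, -85.0]
contact_force: [0.9, 0.1, 1.2]
gripper_width: 0.0728
```

>>> servo_tool(grip=[0.6, 0.6, 0.6], translation=[[0, 0, 0], [0, 0, 0], [0, 0, 0]], turn=[0, 0, 0])

```text
time_s: 6.97
tcp_pos: [0.4372, -0.0022, 0.023]
eef_rot: [-179.9, 0.0, -85.1]
contact_force: [0.7, -0.1, -0.0]
gripper_width: 0.0533
```

```bash
python3 -c "
from h import *
go(.604,-.0922,.06,-85)"
```

```text
go [ 0.104  -0.1585 -0.037 ] turn -0.0012 dist 0.193 from [ 0.4372 -0.0022  0.023 ] -85.07
```

>>> servo_tool(grip=[0.6, 0.6, 0.6, 0.6, 0.6, 0.6, 0.6, 0.6, 0.6, 0.6], translation=[[0, 0, 0], [0, 0, 0], [0, 0, -0.02], [0.005, -0.008, -0.055], [0.025, -0.038, -0.06], [0.046, -0.07, -0.06], [0.067, -0.102, -0.06], [0.088, -0.135, -0.05], [0.104, -0.1585, -0.037], [0.104, -0.1585, -0.03]], turn=[0, 0, 0, 0, 0, 0, 0, 0, 0, 0])

```text
time_s: 7.8
tcp_pos: [0.6067, -0.0949, 0.0496]
eef_rot: [180.0, -0.0, -85.2]
contact_force: [0.6, -0.4, -1.5]
gripper_width: 0.0513
```

>>> servo_tool(grip=[0.6, 0.6, 0.6], translation=[[0, 0, 0.005], [0, 0, 0.008], [0, 0, 0.008]], turn=[0, 0, 0])

```text
time_s: 8.05
tcp_pos: [0.6019, -0.0922, 0.0432]
eef_rot: [179.9, 0.0, -85.1]
contact_force: [-0.1, -1.3, -2.4]
gripper_width: 0.0515
```

```bash
python3 - <<'E'
from h import *
c=calibration('wrist');im,d=capture('wrist');cv2.imwrite("pics/w5.png",im)
circ(c,win(hue(im,170,8),318,270,60),.095,d)
go(.604,-.0922,.033,-85)
E
```

```text
ztop 0.0952 circ [ 0.602  -0.0934] dia 0.0544 ell [ 0.602  -0.0932] [0.0506 0.0539]
go [ 0.0002 -0.0016  0.0111] turn -0.0007 dist 0.011 from [ 0.6024 -0.0921  0.0441] -85.04
```

View pics/w5.png

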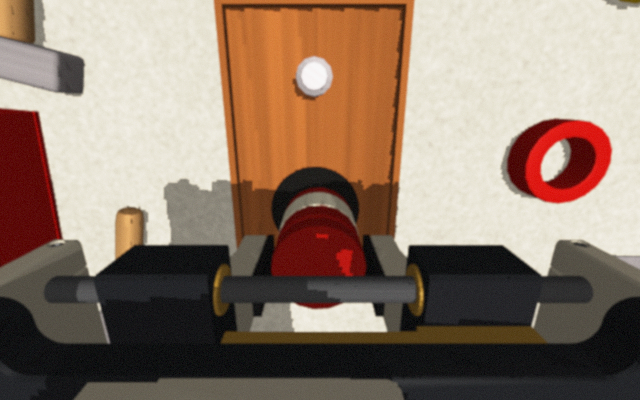

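The red jar is upright over the dark pad, with the jar at (318,250) and the pad at (315,195). Lowering.

>>> servo_tool(grip=[0.6, 0.6, 0.6, 0.6, 0.6, 0.6], translation=[[0, -0.0015, 0.004], [0, -0.0015, 0.008], [0, -0.0015, 0.01], [0, -0.0015, 0.0115], [0, -0.0015, 0.0125], [0, -0.0015, 0.0125]], turn=[0, 0, 0, 0, 0, 0])

```text
time_s: 8.6
tcp_pos: [0.6047, -0.0923, 0.0314]
eef_rot: [180.0, 0.0, -85.1]
contact_force: [0.1, 0.4, -2.1]
gripper_width: 0.0517
```

>>> servo_tool(grip=[0.6, 0.6, 0.6], translation=[[0, 0, 0.001], [0, 0, 0.002], [0, 0, 0.002]], turn=[0, 0, 0])

```text
time_s: 8.85
tcp_pos: [0.6051, -0.0925, 0.03]
eef_rot: [-180.0, -0.0, -85.1]
contact_force: [-1.2, 0.8, 0.8]
gripper_width: 0.0512
```

>>> servo_tool(grip=[-0.5, -0.8, -1, -1, -1, -1, -1, -1], translation=[[0, 0, 0.0005], [0, 0, 0.0005], [0, 0, 0], [0, 0, 0], [0, 0, -0.03], [0, 0, -0.07], [0, 0, -0.11], [0, 0, -0.13]], turn=[0, 0, 0, 0, 0, 0, 0, 0])

```text
time_s: 9.52
tcp_pos: [0.607, -0.0927, 0.1649]
eef_rot: [-179.7, -0.1, -85.0]
contact_force: [0.4, 0.1, 1.2]
gripper_width: 0.0871
```

```bash
python3 - <<'E'
from h import *
c=calibration('wrist');im,d=capture('wrist');cv2.imwrite("pics/w6.png",im)
circ(c,win(hue(im,170,8),318,220,70),.082,d)
go(.425,-.149,.16,-78)
E
```

```text
ztop 0.0820 circ [ 0.6045 -0.092 ] dia 0.053 ell [ 0.6046 -0.0919] [0.0506 0.0526]
go [0.0401 0.1878 0.0078] turn -0.1224 dist 0.192 from [ 0.6086 -0.0927  0.1678] -85.01
```

View pics/w6.png

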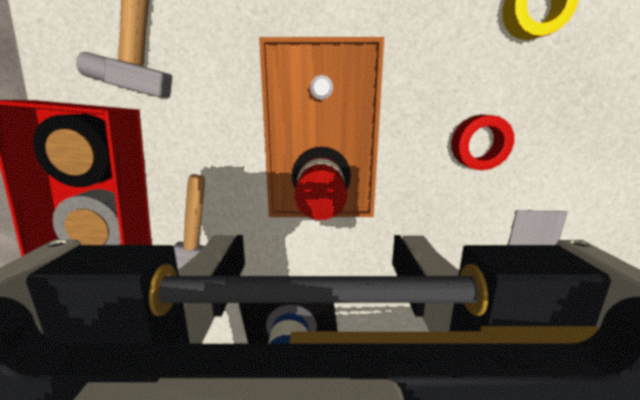

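The red jar stands centred on its pad (lid at (320,190)), at (0.6045, -0.092). Next is the yellow roll.

```bash
python3 - <<'E'
from h import *
go(.4035,-.288,.15,-85)
E
```

```text
go [0.1767 0.2213 0.0178] turn -0.0002 dist 0.284 from [ 0.6086 -0.0927  0.1678] -85.01
```

>>> servo_tool(grip=[-1, -1, -1, -1, -1, -1, -1, -1, -1], translation=[[0.1765, 0.2213, 0.018], [0.1765, 0.2213, 0.018], [0.1765, 0.2213, 0.018], [0.1765, 0.2213, 0.018], [0.1765, 0.2213, 0.018], [0.1765, 0.2213, 0.018], [0.1765, 0.2213, 0.018], [0.1765, 0.2213, 0.018], [0.1765, 0.2213, 0.018]], turn=[0, 0, 0, 0, 0, 0, 0, 0, 0])

```text
time_s: 10.32
tcp_pos: [0.3983, -0.2883, 0.1417]
eef_rot: [-180.0, -0.0, -85.2]
contact_force: [0.4, 1.1, 1.0]
gripper_width: 0.0878
```

```bash
python3 - <<'E'
from h import *
c=calibration('wrist');im,d=capture('wrist');cv2.imwrite("pics/w7.png",im)
e=circ(c,win(hue(im,15,38),318,190,80),.024,d)[0]
go(e[0],e[1],.007,-85)
E
```

```text
ztop 0.0240 circ [ 0.4013 -0.291 ] dia 0.0626 ell [ 0.4016 -0.291 ] [0.0603 0.0619]
go [ 0.0034 -0.0017  0.1348] turn -0.003 dist 0.135 from [ 0.3993 -0.2877  0.1418] -85.17
```

View pics/w7.png

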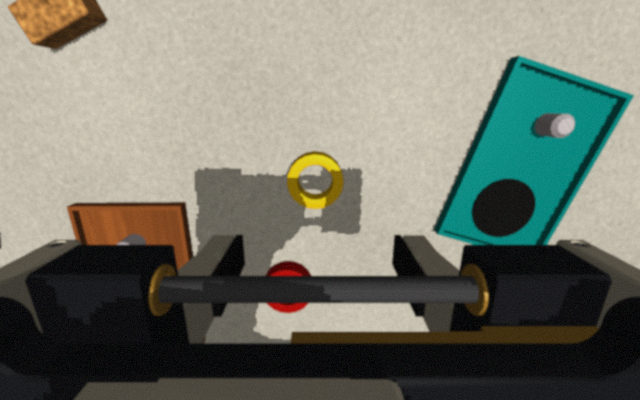

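The yellow roll lies flat at (315,180), height 24 mm as expected, and the turquoise tray at right is clear of the fingers. Grasping.

>>> servo_tool(grip=[-1, -1, -1, -1, -1, -1, 0.5, 0.5, 0.5, 0.5], translation=[[0.0025, -0.0018, 0.035], [0.0025, -0.0018, 0.07], [0.0025, -0.0018, 0.1], [0.0025, -0.0018, 0.123], [0.0025, -0.0018, 0.134], [0.0025, -0.0018, 0.134], [0.0025, -0.0018, 0.134], [0.0025, -0.0018, 0.134], [0.0025, -0.0018, 0.134], [0.0025, -0.0018, 0.134]], turn=[0, 0, 0, 0, 0, 0, 0, 0, 0, 0], newtons=15)

```text
time_s: 11.2
tcp_pos: [0.4026, -0.2897, 0.0087]
eef_rot: [-179.9, -0.0, -85.1]
contact_force: [0.2, -0.8, 0.8]
gripper_width: 0.0666
```

>>> servo_tool(grip=[0.5, 0.5, 0.5, 0.5, 0.5, 0.5], translation=[[0, 0, 0], [0, 0, 0], [0, 0, -0.02], [0, 0, -0.05], [0, 0, -0.08], [0, 0, -0.08]], turn=[0, 0, 0, 0, 0, 0])

```text
time_s: 11.7
tcp_pos: [0.405, -0.2911, 0.0933]
eef_rot: [-179.5, -0.2, -85.0]
contact_force: [0.9, -0.1, 0.2]
gripper_width: 0.0265
```

```bash
python3 -c "
from h import *
go(.611,-.191,.065,-85)"
```

```text
go [-0.0818 -0.2139  0.0283] turn -0.0001 dist 0.231 from [ 0.405  -0.2911  0.0933] -85.01
```

```bash
python3 - <<'E'
from h import *
s=r.get_state();print(s['gripper_width'],s['tcp_pos'])
c=calibration('wrist');im,d=capture('wrist');cv2.imwrite("pics/w8.png",im)
im2,d2=capture('scene');cv2.imwrite("pics/s8.png",cv2.resize(im2[100:300,100:420],None,fx=2.4,fy=2.4))
E
```

```text
0.02645946359784807 [ 0.40500752 -0.29111724  0.09328714]
```

View pics/w8.png

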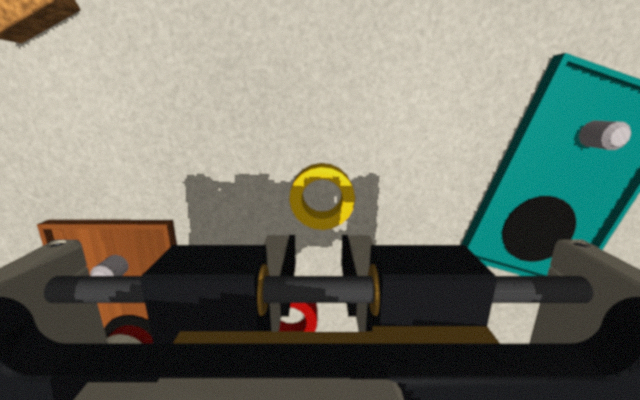

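View pics/s8.png

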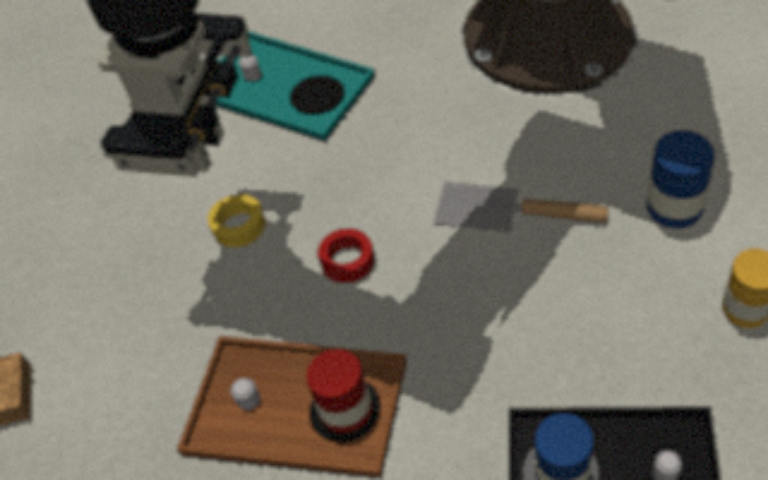

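The roll slipped out: it is still flat on the bench at (321,196), and the fingers shut above it. I'll retry deeper, firmer, and with more closing time.

```bash
python3 - <<'E'
from h import *
c=calibration('wrist');im,d=capture('wrist')
e=circ(c,win(hue(im,15,38),321,196,45),.024,d)[0]
go(e[0],e[1]+.0015,.002,-85)
E
```

```text
ztop 0.0239 circ [ 0.4018 -0.2912] dia 0.063 ell [ 0.4018 -0.2911] [0.0603 0.0627]
go [ 0.0001 -0.0002  0.0859] turn -0.0016 dist 0.086 from [ 0.4016 -0.2895  0.0879] -85.09
```

>>> servo_tool(grip=[-1, -1, -1, -1, -1, -1, -1, -1, -1, -1], translation=[[0, 0, 0], [0, 0, 0], [0, 0, 0], [0, 0, 0], [0, 0, 0], [0, 0, 0], [0, 0, 0.03], [0, 0, 0.055], [0, 0, 0.075], [0, 0, 0.08]], turn=[0, 0, 0, 0, 0, 0, 0, 0, 0, 0], newtons=25)

```text
time_s: 12.68
tcp_pos: [0.3994, -0.2889, 0.0047]
eef_rot: [179.7, 0.1, -85.1]
contact_force: [-0.9, 0.9, 0.0]
gripper_width: 0.0836
```

>>> servo_tool(grip=[-1, -1, 0.5, 0.5, 0.5, 0.5, 0.5, 0.5, 0.5, 0.5], translation=[[0, 0, 0.003], [0, 0, 0.005], [0, 0, 0.005], [0, 0, 0.005], [0, 0, 0.005], [0, 0, 0.005], [0, 0, 0.005], [0, 0, 0.005], [0, 0, 0.005], [0, 0, 0.005]], turn=[0, 0, 0, 0, 0, 0, 0, 0, 0, 0])

```text
time_s: 13.52
tcp_pos: [0.4016, -0.2896, 0.0026]
eef_rot: [-180.0, -0.0, -85.1]
contact_force: [-0.3, 0.3, 0.5]
gripper_width: 0.0395
```

```bash
python3 - <<'E'
from h import *
print(r.get_state()['gripper_width'])
c=calibration('wrist');im,d=capture('wrist');cv2.imwrite("pics/w9.png",im)
circ(c,win(hue(im,15,38),321,220,60),.024,d)
im2,d2=capture('scene');cv2.imwrite("pics/s9.png",cv2.resize(im2[120:280,100:300],None,fx=4,fy=3.7))
im2,d2=capture('top');cv2.imwrite("pics/t9.png",cv2.resize(im2[120:260,350:510],None,fx=4,fy=4))
E
```

```text
0.03947490065519348
   ztop 0.0238 circ [ 0.4021 -0.2918] dia 0.0647 ell [ 0.4018 -0.2918] [0.0596 0.0641]
```

View pics/w9.png

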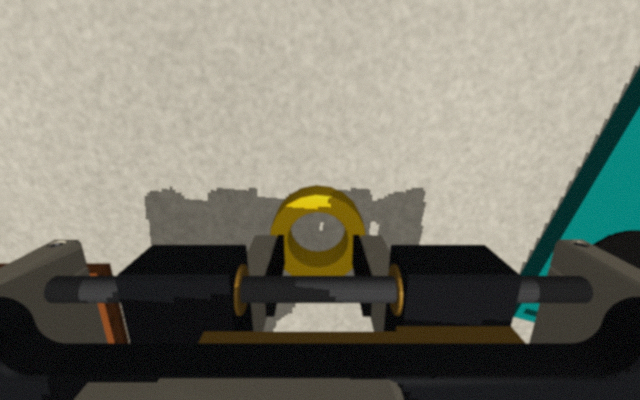

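View pics/s9.png

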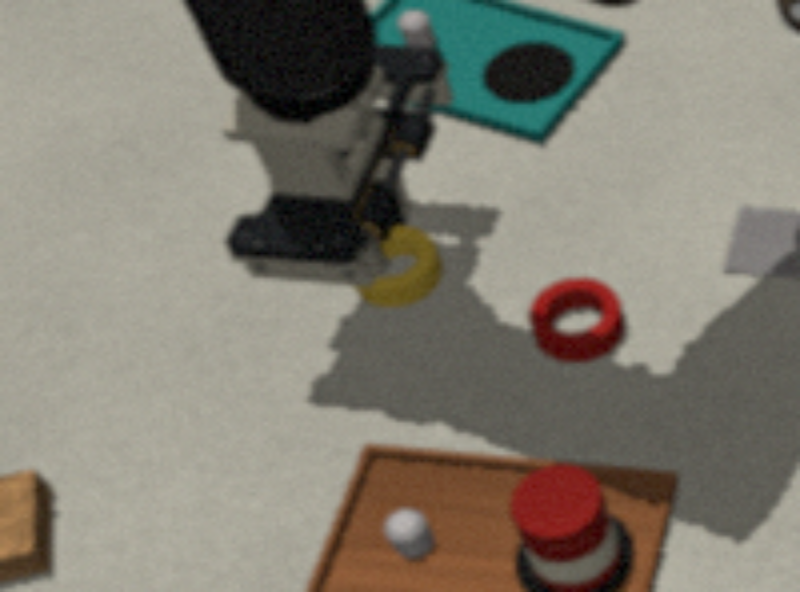

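View pics/t9.png

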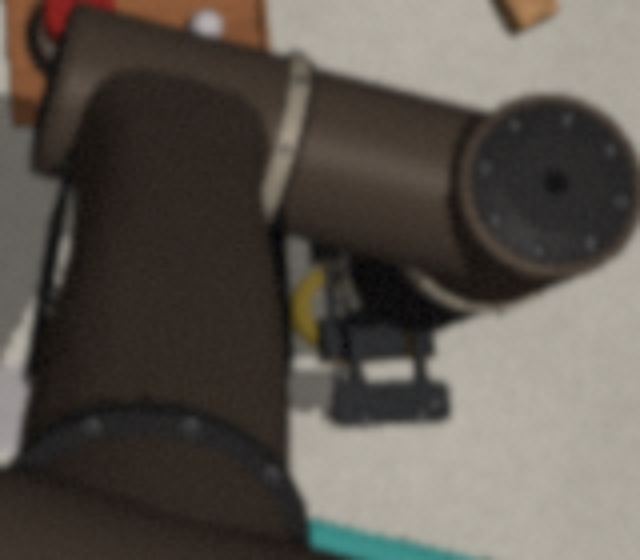

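```bash
python3 - <<'E'
from h import *
import cv2
im=cv2.imread("pics/w9.png")
cv2.imwrite("pics/w9c.png",cv2.resize(im[170:350,220:420],None,fx=4,fy=3.3,interpolation=cv2.INTER_CUBIC))
c=calibration('wrist');V=c['view']
for p in ((.402,-.2896,.0026),(.4018,-.2896,.022),(.382,-.2896,.0026),(.4215,-.2896,.0026),(.382,-.299,.0026),(.4215,-.299,.0026)):
    q=V@np.r_[p,1];print(p,c['cx']+c['fx']*q[0]/-q[2],c['cy']-c['fy']*q[1]/-q[2])
print(r.get_state())
E
```

```text
(0.402, -0.2896, 0.0026) 317.3594760108754 227.9122504079464
(0.4018, -0.2896, 0.022) 317.61302492609735 240.10764402285145
(0.382, -0.2896, 0.0026) 345.76335040321294 230.182964283216
(0.4215, -0.2896, 0.0026) 289.52742160912607 225.68725000010204
(0.382, -0.299, 0.0026) 347.3171219691312 217.73355061082518
(0.4215, -0.299, 0.0026) 290.3156110829632 213.11298835588613
{'time_s': 13.6667, 'joints': array([-1.30008876e+01,  1.60564472e+01, -3.52186535e+01, -4.76917438e-04,
       -3.87330238e+01,  1.79297737e+01]), 'qd': array([-0.07515831,  0.0283165 ,  0.10897511,  0.00496706, -0.08685171,
       -0.00843704]), 'joint_torque': array([-1.28287669e-03, -4.23867953e+01,  1.95656258e+01,  4.64483902e+00,
        5.84990624e-02, -5.94775292e-05]), 'tcp_pos': array([ 0.4015071 , -0.28954539,  0.00250786]), 'eef_rot': array([ 1.79992362e+02,  2.78502297e-03, -8.50714861e+01]), 'contact_force': array([-0.5861013 , -0.27550823, -0.83019508]), 'moment': array([ 0.0884791 , -0.05459307, -0.02450563]), 'gripper_width': 0.028040380167191795}
```

View pics/w9c.png

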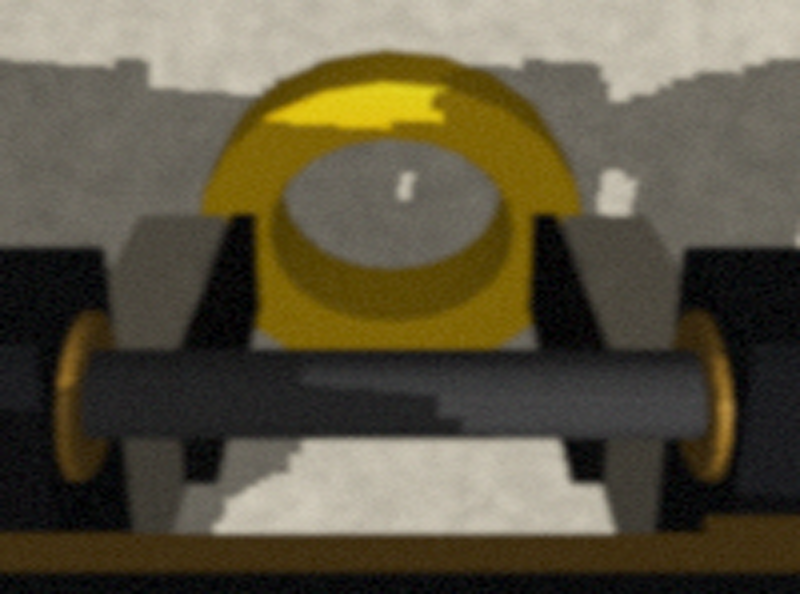

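```bash
python3 - <<'E'
from h import *
c=calibration('wrist');im,d=capture('wrist');cv2.imwrite("pics/w10.png",im)
s=r.get_state();print(s['tcp_pos'],s['gripper_width'])
for v in range(226,300,6):
    for us in ([262,270,278,282],[358,364,370,380]):
        P=pts(c,[(u,v) for u in us],d[v,us].astype(float));print(v,us,[ (round(p[0],3),round(p[1],3),round(p[2],3)) for p in P])
E
```

```text
[ 0.40152169 -0.28956156  0.00252603] 0.024974933566433134
226 [262, 270, 278, 282] [(np.float64(0.441), np.float64(-0.287), np.float64(0.0)), (np.float64(0.435), np.float64(-0.287), np.float64(-0.0)), (np.float64(0.427), np.float64(-0.298), np.float64(0.024)), (np.float64(0.425), np.float64(-0.298), np.float64(0.024))]
226 [358, 364, 370, 380] [(np.float64(0.378), np.float64(-0.302), np.float64(0.023)), (np.float64(0.374), np.float64(-0.302), np.float64(0.022)), (np.float64(0.365), np.float64(-0.293), np.float64(-0.001)), (np.float64(0.358), np.float64(-0.293), np.float64(-0.001))]
232 [262, 270, 278, 282] [(np.float64(0.441), np.float64(-0.281), np.float64(-0.002)), (np.float64(0.435), np.float64(-0.282), np.float64(-0.001)), (np.float64(0.427), np.float64(-0.293), np.float64(0.023)), (np.float64(0.425), np.float64(-0.294), np.float64(0.024))]
232 [358, 364, 370, 380] [(np.float64(0.377), np.float64(-0.298), np.float64(0.024)), (np.float64(0.373), np.float64(-0.298), np.float64(0.023)), (np.float64(0.364), np.float64(-0.288), np.float64(-0.0)), (np.float64(0.357), np.float64(-0.289
[... 5125 characters left out ...]
at64(0.391), np.float64(-0.322), np.float64(0.121)), (np.float64(0.389), np.float64(-0.322), np.float64(0.121)), (np.float64(0.387), np.float64(-0.323), np.float64(0.123))]
298 [262, 270, 278, 282] [(np.float64(0.42), np.float64(-0.318), np.float64(0.121)), (np.float64(0.418), np.float64(-0.317), np.float64(0.121)), (np.float64(0.416), np.float64(-0.318), np.float64(0.121)), (np.float64(0.415), np.float64(-0.318), np.float64(0.121))]
298 [358, 364, 370, 380] [(np.float64(0.392), np.float64(-0.32), np.float64(0.121)), (np.float64(0.391), np.float64(-0.32), np.float64(0.121)), (np.float64(0.389), np.float64(-0.319), np.float64(0.12)), (np.float64(0.387), np.float64(-0.322), np.float64(0.124))]
```

The roll wasn't gripped: wrist depth puts the visible finger ends at z≈0.044 while the reported TCP is at 0.0025. So the fingers shut above the roll. I'll lift and check the finger length with an independent camera.

>>> servo_tool(grip=[-1, -1, -1, -1, -1, -1, -1, -1, -1, -1], translation=[[0, 0, -0.03], [0, 0, -0.06], [0, 0, -0.08], [0, 0, -0.08], [0, 0, -0.08], [0, 0, -0.08], [0, 0, -0.08], [0, 0, -0.08], [0, 0, -0.08], [0, 0, -0.08]], turn=[0, 0, 0, 0, 0, 0, 0, 0, 0, 0])

```text
time_s: 14.55
tcp_pos: [0.4012, -0.2895, 0.0819]
eef_rot: [179.9, 0.0, -85.1]
contact_force: [-0.7, -0.6, 0.3]
gripper_width: 0.0848
```

```bash
python3 - <<'E'
from h import *
s=r.get_state();print(s['tcp_pos'],s['gripper_width'])
c=calibration('wrist');im,d=capture('wrist');cv2.imwrite("pics/w11.png",im)
cs=calibration('scene');im2,d2=capture('scene');np.save("pics/s11.npy",d2);cv2.imwrite("pics/s11f.png",im2)
V=cs['view']
def pr(p):
    q=V@np.r_[p,1];return [cs['cx']+cs['fx']*q[0]/-q[2],cs['cy']-cs['fy']*q[1]/-q[2]]
x,y,z=s['tcp_pos'];print("TCP px",pr((x,y,z)),pr((x,y,z+.04)), pr((x+.044,y,z)),pr((x+.044,y,z+.04)))
cv2.imwrite("pics/s11.png",cv2.resize(im2[90:250,100:300],None,fx=4,fy=3.7,interpolation=cv2.INTER_CUBIC))
# wrist depth: points in finger region
ys,xs=np.mgrid[215:275:3,200:440:3];ys=ys.ravel();xs=xs.ravel();D=d[ys,xs];P=pts(c,np.c_[xs,ys],D.astype(float))
k=(D>0)&(P[:,2]>.06)&(P[:,2]<.2)&(np.abs(P[:,1]-y)<.02)
print(k.sum(),P[k].min(0).round(3),P[k].max(0).round(3))
E
```

```text
[ 0.40122872 -0.28947756  0.0819456 ] 0.0848354706878844
TCP px [np.float64(191.64265241122098), np.float64(174.12780442120734)] [np.float64(187.43100779794565), np.float64(163.72343905359048)] [np.float64(184.8069650852214), np.float64(186.81021368268466)] [np.float64(180.25680494369894), np.float64(176.54010119578052)]
372 [ 0.344 -0.307  0.117] [ 0.46  -0.278  0.159]
```

View pics/s11.png

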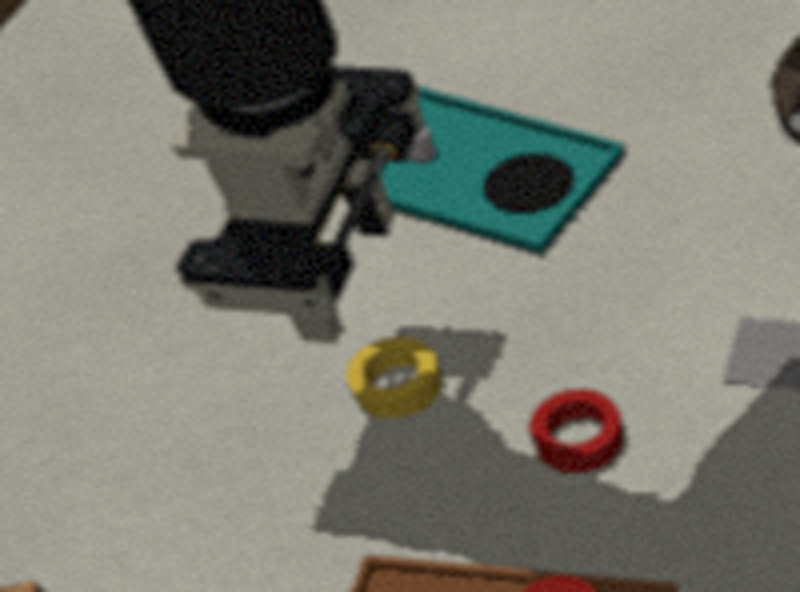

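In the scene view the near fingertip is at (180,181), about 30–40 mm above where the reported TCP would put it. That agrees with the wrist depth, so the real finger ends sit about 38 mm behind the reported TCP. I'll work with measured tip heights, descending in stages and watching the force.

>>> servo_tool(grip=[-1, -1, -1, -1, -1, -1, -1], translation=[[0, 0, 0.03], [0, 0, 0.06], [0, 0, 0.08], [0, 0, 0.092], [0, 0, 0.1], [0, 0, 0.104], [0, 0, 0.104]], turn=[0, 0, 0, 0, 0, 0, 0])

```text
time_s: 15.23
tcp_pos: [0.4013, -0.2895, -0.022]
eef_rot: [179.9, 0.0, -85.1]
contact_force: [0.2, -0.7, 0.3]
gripper_width: 0.0876
```

```bash
cat >> h.py <<'E'
def tips():
    s=r.get_state();x,y,z=s['tcp_pos']
    c=calibration('wrist');im,d=capture('wrist')
    ys,xs=np.mgrid[205:276,180:460];ys=ys.ravel();xs=xs.ravel();D=d[ys,xs].astype(float);P=pts(c,np.c_[xs,ys],D)
    for sg in(1,-1):
        w=s['gripper_width']/2
        a=np.deg2rad(s['eef_rot'][2]);u=np.array([np.sin(a),-np.cos(a)]);tx=np.array([np.cos(a),np.sin(a)])
        l=(P[:,:2]-[x,y])@u*sg; f=(P[:,:2]-[x,y])@tx
        k=(D>0)&(l>w+.002)&(l<w+.02)&(P[:,2]>z+.028)&(P[:,2]<z+.06)&(abs(f)<.02)
        print("finger",sg,k.sum(),"tip z %.4f"%np.percentile(P[k,2],3),"rel %.4f"%(np.percentile(P[k,2],3)-z),"front f %.4f"%np.percentile(f[k],90),"l",np.percentile(l[k],[2,98]).round(3))
    print(np.round(s['tcp_pos'],4),s['gripper_width'],s['contact_force'].round(1))
    return im,d,c
E
python3 - <<'E'
from h import *
im,d,c=tips();cv2.imwrite("pics/w12.png",im)
E
```

```text
finger 1 555 tip z 0.0171 rel 0.0391 front f 0.0126 l [0.046 0.06 ]
finger -1 554 tip z 0.0172 rel 0.0391 front f 0.0126 l [0.046 0.059]
[ 0.4013 -0.2895 -0.022 ] 0.08760353873643209 [ 0.2 -0.7  0.3]
```

View pics/w12.png

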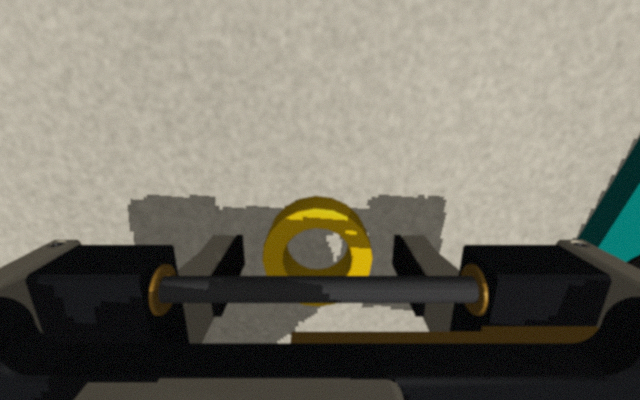

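The tips are now at z=0.017, beside the roll at (318,250). Lowering 11 mm more and closing.

>>> servo_tool(grip=[-1, -1, -1, 0.2, 0.2, 0.2, 0.2, 0.2, 0.2, 0.2], translation=[[0, 0, 0.006], [0, 0, 0.01], [0, 0, 0.011], [0, 0, 0.011], [0, 0, 0.011], [0, 0, 0.011], [0, 0, 0.011], [0, 0, 0.011], [0, 0, 0.011], [0, 0, 0.011]], turn=[0, 0, 0, 0, 0, 0, 0, 0, 0, 0], newtons=20)

```text
time_s: 16.12
tcp_pos: [0.4017, -0.2896, -0.0323]
eef_rot: [-180.0, -0.0, -85.1]
contact_force: [-0.3, 0.5, 1.5]
gripper_width: 0.0605
```

>>> servo_tool(grip=[0.2, 0.2, 0.2, 0.2, 0.2], translation=[[0, 0, 0], [0, 0, -0.02], [0, 0, -0.05], [0, 0, -0.08], [0, 0, -0.08]], turn=[0, 0, 0, 0, 0])

```text
time_s: 16.53
tcp_pos: [0.4049, -0.2909, 0.0526]
eef_rot: [-179.6, -0.2, -85.0]
contact_force: [1.1, -0.6, -0.5]
gripper_width: 0.0606
```

```bash
python3 -c "
from h import *
go(.611,-.191,.05,-85)"
```

```text
go [-0.0815 -0.2141  0.0026] turn 0.0 dist 0.229 from [ 0.4049 -0.2909  0.0526] -85.0
```

>>> servo_tool(grip=[0.2, 0.2, 0.2, 0.2, 0.2, 0.2, 0.2, 0.2, 0.2, 0.2], translation=[[-0.01, -0.03, -0.02], [-0.024, -0.065, -0.03], [-0.037, -0.1, -0.03], [-0.05, -0.135, -0.03], [-0.062, -0.17, -0.025], [-0.073, -0.2, -0.02], [-0.08, -0.216, -0.01], [-0.08, -0.216, -0.01], [-0.08, -0.216, -0.01], [-0.08, -0.216, -0.01]], turn=[0, 0, 0, 0, 0, 0, 0, 0, 0, 0])

```text
time_s: 17.37
tcp_pos: [0.6091, -0.1914, 0.0571]
eef_rot: [179.9, 0.0, -85.1]
contact_force: [0.6, -0.2, 0.2]
gripper_width: 0.0606
```

```bash
python3 - <<'E'
from h import *
im,d,c=tips();cv2.imwrite("pics/w13.png",im)
z=r.get_state()['tcp_pos'][2]+.0323+.024
m=win(hue(im,15,38),318,245,75); circ(c,m,z,d)
print(z);go(.611,-.191,.0,-85)
E
```

```text
finger 1 545 tip z 0.0961 rel 0.0391 front f 0.0126 l [0.033 0.046]
finger -1 533 tip z 0.0960 rel 0.0390 front f 0.0125 l [0.033 0.046]
[ 0.6091 -0.1914  0.0571] 0.06058973720843156 [ 0.6 -0.2  0.2]
   ztop 0.1131 circ [ 0.6092 -0.1946] dia 0.0649 ell [ 0.6093 -0.1943] [0.0604 0.0643]
0.1138527300039675
go [-0.0005 -0.0019  0.0576] turn -0.0017 dist 0.058 from [ 0.6092 -0.1916  0.0576] -85.1
```

View pics/w13.png

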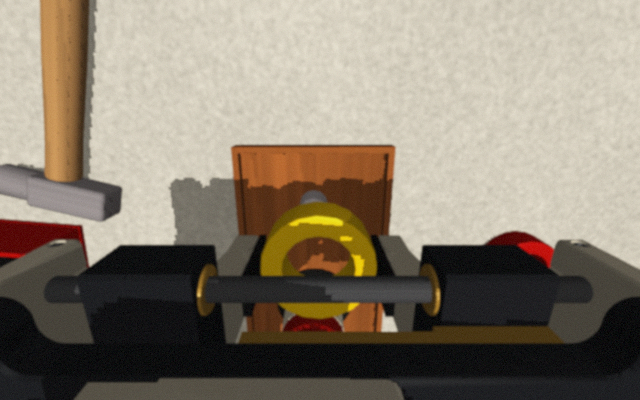

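The yellow roll is level in the jaws at (318,262), centred at (0.609, -0.194); the post is visible through the hole at (318,275). Shifting 3 mm and lowering over the post.

>>> servo_tool(grip=[0.2, 0.2, 0.2, 0.2, 0.2, 0.2, 0.2], translation=[[-0.0017, -0.0032, 0.02], [-0.0017, -0.0032, 0.04], [-0.0017, -0.0032, 0.05], [-0.0017, -0.0032, 0.056], [-0.0017, -0.0032, 0.062], [-0.0017, -0.0032, 0.066], [-0.0017, -0.0032, 0.066]], turn=[0, 0, 0, 0, 0, 0, 0])

```text
time_s: 18.0
tcp_pos: [0.6127, -0.1895, -0.0087]
eef_rot: [180.0, 0.0, -85.1]
contact_force: [-0.5, 0.5, 0.2]
gripper_width: 0.0608
```

>>> servo_tool(grip=[0.2, 0.2, 0.2, 0.2, 0.2, 0.2], translation=[[0, 0, 0.005], [0, 0, 0.01], [0, 0, 0.014], [0, 0, 0.017], [0, 0, 0.018], [0, 0, 0.018]], turn=[0, 0, 0, 0, 0, 0])

```text
time_s: 18.5
tcp_pos: [0.6127, -0.1893, -0.0268]
eef_rot: [180.0, 0.0, -85.1]
contact_force: [0.5, -0.6, 0.4]
gripper_width: 0.0604
```

>>> servo_tool(grip=[-0.56, -0.56, -0.56, -0.56, -0.56, -0.56, -1, -1, -1], translation=[[0, 0, 0], [0, 0, 0], [0, 0, 0], [0, 0, 0], [0, 0, -0.02], [0, 0, -0.05], [0, 0, -0.09], [0, 0, -0.13], [0, 0, -0.15]], turn=[0, 0, 0, 0, 0, 0, 0, 0, 0])

```text
time_s: 19.25
tcp_pos: [0.6151, -0.1899, 0.1293]
eef_rot: [-179.6, -0.1, -85.0]
contact_force: [1.1, 0.2, 0.6]
gripper_width: 0.0826
```

```bash
python3 - <<'E'
from h import *
c=calibration('wrist');im,d=capture('wrist');cv2.imwrite("pics/w14.png",im)
circ(c,win(hue(im,20,38),318,205,70),.029,d)
circ(c,win(hue(im,170,8),490,200,60),.024,d)
go(.425,-.149,.10,-78)
E
```

```text
ztop 0.0290 circ [ 0.6125 -0.1907] dia 0.063 ell [ 0.6125 -0.1907] [0.0604 0.0625]
   ztop 0.0237 circ [ 0.4285 -0.1541] dia 0.0672 ell [ 0.4292 -0.1539] [0.0575 0.0666]
go [-0.0577  0.1874  0.0322] turn -0.1223 dist 0.199 from [ 0.6167 -0.1902  0.1322] -85.01
```

View pics/w14.png

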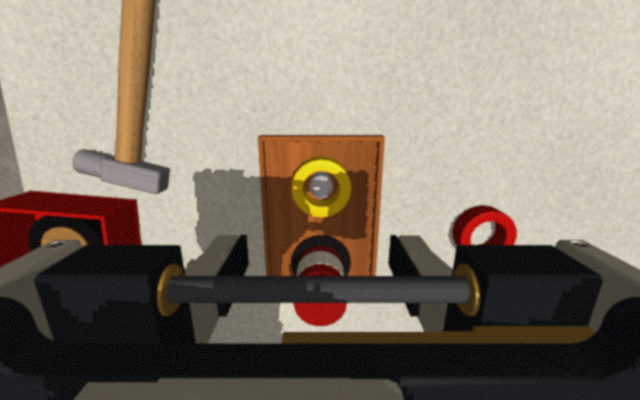

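The yellow roll is flat around the post at (321,186), top at 0.029 m as required. Next the red roll.

>>> servo_tool(grip=[-1, -1, -1, -1, -1, -1, -1], translation=[[-0.058, 0.187, 0.03], [-0.058, 0.187, 0.03], [-0.058, 0.187, 0.03], [-0.058, 0.187, 0.03], [-0.058, 0.187, 0.03], [-0.058, 0.187, 0.03], [-0.058, 0.187, 0.03]], turn=[-0.122, -0.122, -0.122, -0.122, -0.122, -0.122, -0.122])

```text
time_s: 19.88
tcp_pos: [0.4203, -0.1474, 0.0941]
eef_rot: [-179.9, -0.0, -78.0]
contact_force: [1.1, 0.7, 0.1]
gripper_width: 0.0873
```

```bash
python3 - <<'E'
from h import *
c=calibration('wrist');im,d=capture('wrist');cv2.imwrite("pics/w15.png",im)
e=circ(c,win(hue(im,170,8),318,200,60),.024,d)[0]
go(e[0],e[1]+.0015,-.033,-78);print(r.get_state()['qd'].round(1))
E
```

```text
ztop 0.0239 circ [ 0.4249 -0.1509] dia 0.0627 ell [ 0.4251 -0.1508] [0.06   0.0622]
go [ 0.0024 -0.0026  0.1273] turn -0.0007 dist 0.127 from [ 0.4219 -0.1476  0.0943] -78.04
[-0.4  1.8  2.2  0.2 -0.1  0. ]
```

View pics/w15.png

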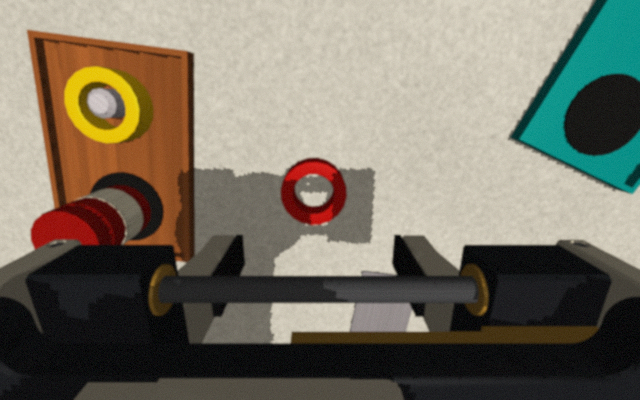

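The red roll is at (314,190), clear all round. Descending in two stages.

>>> servo_tool(grip=[-1, -1, -1, -1, -1, -1], translation=[[0.0024, -0.0026, 0.035], [0.0024, -0.0026, 0.07], [0.0024, -0.0026, 0.095], [0.0024, -0.0026, 0.108], [0.0024, -0.0026, 0.115], [0.0024, -0.0026, 0.115]], turn=[0, 0, 0, 0, 0, 0])

```text
time_s: 20.43
tcp_pos: [0.4246, -0.1496, -0.0229]
eef_rot: [179.8, 0.0, -78.1]
contact_force: [-0.2, 0.2, -0.2]
gripper_width: 0.0875
```

>>> servo_tool(grip=[-1, -1, -1, 0.2, 0.2, 0.2, 0.2, 0.2, 0.2, 0.2], translation=[[0, 0, 0.006], [0, 0, 0.01], [0, 0, 0.0105], [0, 0, 0.0105], [0, 0, 0.0105], [0, 0, 0.0105], [0, 0, 0.0105], [0, 0, 0.0105], [0, 0, 0.0105], [0, 0, 0.0105]], turn=[0, 0, 0, 0, 0, 0, 0, 0, 0, 0], newtons=20)

```text
time_s: 21.27
tcp_pos: [0.4249, -0.1494, -0.0316]
eef_rot: [-180.0, -0.0, -78.1]
contact_force: [-0.5, 0.8, 5.5]
gripper_width: 0.0611
```

>>> servo_tool(grip=[0.2, 0.2, 0.2, 0.2, 0.2, 0.2, 0.2], translation=[[0, 0, 0], [0, 0, -0.02], [0, 0, -0.05], [0, 0, -0.085], [0, 0, -0.115], [0, 0, -0.12], [0, 0, -0.12]], turn=[0, 0, 0, 0, 0, 0, 0])

```text
time_s: 21.85
tcp_pos: [0.4262, -0.1493, 0.0901]
eef_rot: [-179.7, -0.0, -78.1]
contact_force: [0.2, -0.7, -1.1]
gripper_width: 0.0611
```

```bash
python3 -c "
from h import *
go(.606,.228,.08,-78)"
```

```text
go [-0.332  -0.2538  0.0101] turn -0.0014 dist 0.418 from [ 0.4262 -0.1493  0.0901] -78.08
```

>>> servo_tool(grip=[0.2, 0.2, 0.2, 0.2, 0.2, 0.2, 0.2, 0.2, 0.2, 0.2], translation=[[-0.025, -0.019, 0], [-0.05, -0.038, 0], [-0.08, -0.061, 0], [-0.11, -0.084, 0], [-0.14, -0.107, 0], [-0.17, -0.13, 0], [-0.2, -0.153, 0], [-0.23, -0.176, 0], [-0.26, -0.199, 0], [-0.29, -0.222, 0]], turn=[0, 0, 0, 0, 0, 0, 0, 0, 0, 0])

```text
time_s: 22.68
tcp_pos: [0.5814, 0.1815, 0.0856]
eef_rot: [179.8, -0.0, -78.1]
contact_force: [0.4, -1.3, -0.2]
gripper_width: 0.0613
```

```bash
python3 -c "
from h import *
go(.606,.228,.06,-78)"
```

```text
go [-0.0404 -0.0337  0.0256] turn -0.0016 dist 0.059 from [0.5814 0.1815 0.0856] -78.09
```

>>> servo_tool(grip=[0.2, 0.2, 0.2, 0.2, 0.2, 0.2], translation=[[-0.02, -0.016, 0], [-0.036, -0.029, 0.01], [-0.041, -0.033, 0.026], [-0.041, -0.033, 0.026], [-0.041, -0.033, 0.026], [-0.041, -0.033, 0.026]], turn=[0, 0, 0, 0, 0, 0])

```text
time_s: 23.18
tcp_pos: [0.6051, 0.2262, 0.0611]
eef_rot: [179.9, -0.1, -78.1]
contact_force: [0.2, -0.1, -0.1]
gripper_width: 0.0611
```

```bash
python3 - <<'E'
from h import *
im,d,c=tips();cv2.imwrite("pics/w16.png",im);np.save("pics/w16.npy",d)
z=r.get_state()['tcp_pos'][2]+.032+.024;print(z)
circ(c,win(hue(im,170,8),318,250,75),z,d)
h=cv2.cvtColor(im,cv2.COLOR_BGR2HSV)
circ(c,win(hue(im,100,130),318,330,75),.082,d)
go(.606,.228,0,-78)
E
```

```text
finger 1 550 tip z 0.1003 rel 0.0392 front f 0.0125 l [0.033 0.046]
finger -1 524 tip z 0.1003 rel 0.0391 front f 0.0125 l [0.033 0.046]
[0.6051 0.2262 0.0611] 0.06112342883561482 [ 0.2 -0.1 -0.1]
0.11796919360781682
   ztop 0.1165 circ [0.6053 0.2224] dia 0.0642 ell [0.6057 0.2227] [0.0602 0.0635]
   ztop 0.0172 circ [0.5712 0.2892] dia 0.036 ell [0.574  0.2852] [0.0121 0.0409]
go [-0.0016 -0.0008  0.062 ] turn -0.0018 dist 0.062 from [0.6056 0.2263 0.062 ] -78.11
```

View pics/w16.png

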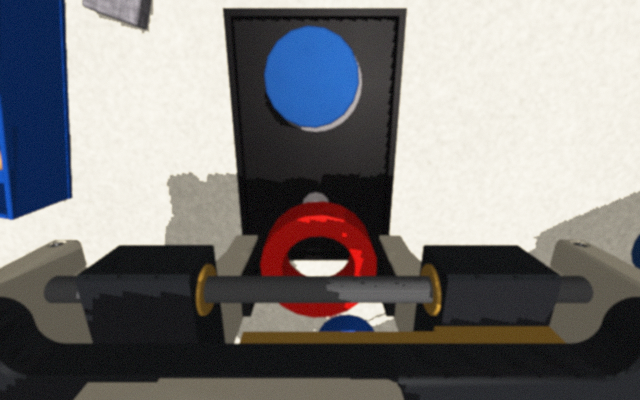

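```bash
python3 - <<'E'
from h import *
im,d,c=tips()
circ(c,win(hue(im,95,130),313,78,60),.082,d)
h=cv2.cvtColor(im,cv2.COLOR_BGR2HSV)
m=win(cv2.inRange(h,(0,0,90),(180,70,255)),315,197,14);ys,xs=np.nonzero(m);print(len(xs),xs.min(),xs.max(),ys.min(),ys.max())
P=pts(c,np.c_[xs,ys],d[ys,xs].astype(float));k=(P[:,2]>.028)&(P[:,2]<.036);print(P[k].min(0).round(4),P[k].max(0).round(4))
Q=cast(c,np.c_[xs,ys],.032);print(Q.min(0).round(4),Q.max(0).round(4))
g=cv2.cvtColor(im,cv2.COLOR_BGR2GRAY)
cv2.imwrite("pics/w16c.png",cv2.resize(im[170:290,240:400],None,fx=4.5,fy=4.5,interpolation=cv2.INTER_CUBIC))
E
```

```text
finger 1 553 tip z 0.1010 rel 0.0390 front f 0.0125 l [0.033 0.046]
finger -1 523 tip z 0.1012 rel 0.0392 front f 0.0125 l [0.033 0.046]
[0.6056 0.2263 0.062 ] 0.06117282761922915 [-0.5 -0.9 -0. ]
   ztop 0.0822 circ [0.6281 0.1334] dia 0.0512 ell [0.6283 0.1332] [0.0499 0.0505]
160 304 327 193 202
[0.6079 0.218  0.028 ] [0.6103 0.2184 0.0281]
[0.6005 0.2099 0.032 ] [0.618  0.2196 0.032 ]
```

View pics/w16c.png

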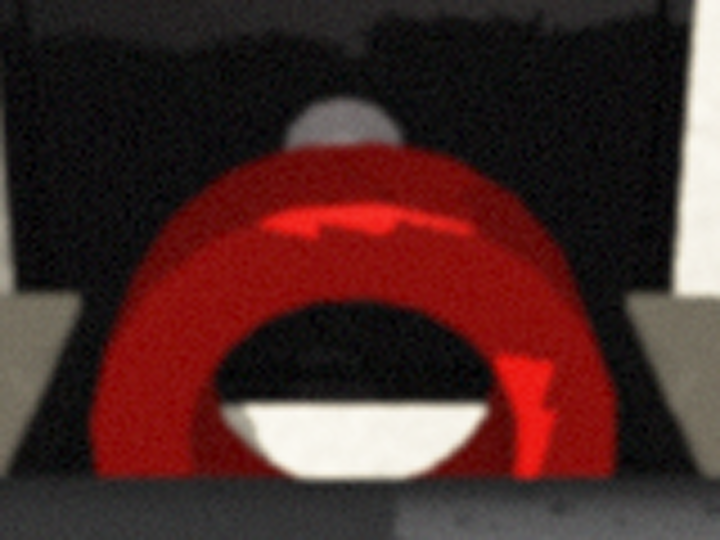

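```bash
python3 - <<'E'
from h import *
c=calibration('wrist')
print(cast(c,[(316,191.8)],.005),cast(c,[(303.8,200),(329.4,200)],.013))
print(cast(c,[(223,10),(405,10)],.014), cast(c,[(287,259.5),(349,259.5)],.014))
E
```

```text
[[0.60931306 0.21763439 0.005     ]] [[0.61844803 0.22460001 0.013     ]
 [0.5970573  0.22008513 0.013     ]]
[[0.70160302 0.09729572 0.014     ]
 [0.57562896 0.07070622 0.014     ]] [[0.62245464 0.2831988  0.014     ]
 [0.56737546 0.27157347 0.014     ]]
```

The post base shows at (316,192), and casting that gives the post at (0.6065, 0.2293), in agreement with the tray's edges. Shifting about 4.5 mm and lowering.

>>> servo_tool(grip=[0.2, 0.2, 0.2, 0.2, 0.2, 0.2, 0.2], translation=[[-0.0042, -0.0021, 0.02], [-0.0042, -0.0021, 0.04], [-0.0042, -0.0021, 0.053], [-0.0042, -0.0021, 0.06], [-0.0042, -0.0021, 0.066], [-0.0042, -0.0021, 0.07], [-0.0042, -0.0021, 0.07]], turn=[0, 0, 0, 0, 0, 0, 0])

```text
time_s: 23.87
tcp_pos: [0.6071, 0.2314, -0.008]
eef_rot: [-180.0, 0.0, -78.1]
contact_force: [0.1, -0.1, -0.5]
gripper_width: 0.0614
```

>>> servo_tool(grip=[0.2, 0.2, 0.2, 0.2, 0.2, 0.2], translation=[[0, 0, 0.005], [0, 0, 0.01], [0, 0, 0.014], [0, 0, 0.017], [0, 0, 0.018], [0, 0, 0.018]], turn=[0, 0, 0, 0, 0, 0])

```text
time_s: 24.37
tcp_pos: [0.6069, 0.2315, -0.0262]
eef_rot: [180.0, -0.0, -78.1]
contact_force: [0.8, -0.3, -0.9]
gripper_width: 0.0611
```

>>> servo_tool(grip=[-0.56, -0.56, -0.56, -0.56, -0.56, -0.56, -1, -1, -1], translation=[[0, 0, 0], [0, 0, 0], [0, 0, 0], [0, 0, 0], [0, 0, -0.02], [0, 0, -0.05], [0, 0, -0.09], [0, 0, -0.13], [0, 0, -0.17]], turn=[0, 0, 0, 0, 0, 0, 0, 0, 0])

```text
time_s: 25.12
tcp_pos: [0.6067, 0.2314, 0.1459]
eef_rot: [180.0, -0.0, -78.1]
contact_force: [0.4, 0.7, 0.9]
gripper_width: 0.0828
```

>>> servo_tool(grip=[-1, -1, -1, -1, -1, -1], translation=[[0, 0, -0.04], [0, 0, -0.05], [0, 0, -0.05], [0, 0, -0.05], [0, 0, -0.05], [0, 0, -0.05]], turn=[0, 0, 0, 0, 0, 0])

```text
time_s: 25.62
tcp_pos: [0.6063, 0.2312, 0.1925]
eef_rot: [179.9, -0.0, -78.1]
contact_force: [0.5, -0.6, 0.3]
gripper_width: 0.0875
```

```bash
python3 - <<'E'
from h import *
c=calibration('wrist');im,d=capture('wrist');cv2.imwrite("pics/w17.png",im);print(r.get_state()['tcp_pos'])
print('roll');circ(c,win(hue(im,170,8),318,190,70),.029,d)
print('jar');circ(c,win(hue(im,95,130),318,90,60),.082,d)
im2,d2=capture('scene');cv2.imwrite("pics/s17.png",im2)
t,_=capture('top');cv2.imwrite("pics/t17.png",t)
ct=calibration('top');tp=_
for n,rng,u,v,z in(("jarY",(15,38),235,189,.075),("rollB",(100,130),215,143,.024),("jarR",(170,8),371,125,.082),("rollY",(15,38),402,126,.029)):
    print(n);circ(ct,win(hue(t,*rng),u,v,18),z,tp)
E
```

```text
[0.60642229 0.2312354  0.19250658]
roll
   ztop 0.0289 circ [0.6063 0.2305] dia 0.0626 ell [0.6064 0.2305] [0.0606 0.0621]
jar
   ztop 0.0823 circ [0.6286 0.1332] dia 0.0509 ell [0.6285 0.1331] [0.0497 0.0504]
jarY
   ztop 0.7162 Traceback (most recent call last):
  File "<stdin>", line 9, in <module>
  File "h.py", line 27, in circ
    print("circ",np.round(e[0],4),"dia",round(2*e[1],4),"ell",np.round(ell[0],4),np.round(ell[1],4));return e
                                                                       ~~~^^^
TypeError: 'NoneType' object is not subscriptable
```

View pics/w17.png

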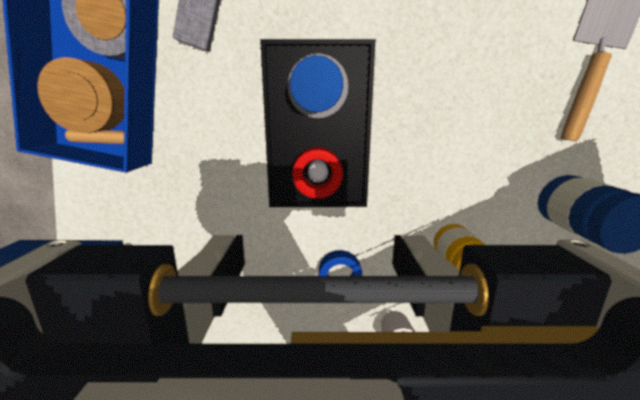

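View pics/s17.png

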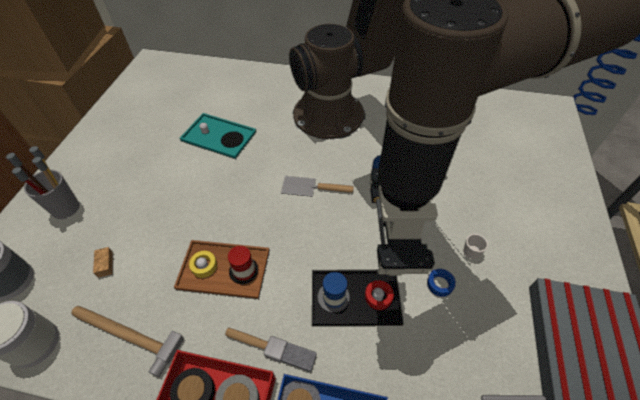

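View pics/t17.png

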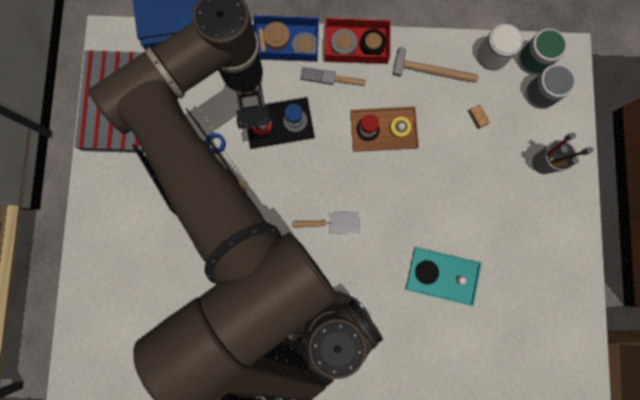

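Both kits look complete: the wooden tray holds the yellow roll at (203,264) and the red jar at (241,262), and the black tray holds the blue jar at (335,292) and the red roll at (379,294). The spare blue roll is unmoved at (441,282). Handing in.

```bash
python3 -c "
from plant import order,r
print(r.get_state()['time_s']);print(order.close_job())"
```

```text
25.7667
the job is handed in; nothing more can be done
None
```

Both kits are made up and handed in at 25.8 s of the 88 s allowed. Hand-in gives no verdict, so the results below are my own camera measurements.

| Item | Tray | Measured top height | Offset from target |
|---|---|---|---|
| Red jar | wooden, on pad | 82 mm | about 1 mm |
| Yellow tape | wooden, over post | 29 mm | about 1.5 mm |
| Blue jar (the smaller) | black, on pad | 82 mm | about 2–3 mm |
| Red tape | black, over post | 29 mm | about 1–1.5 mm |

These heights are what a jar standing on the pad and a roll flat on the tray floor should give. I measured the wooden tray's jar and roll when I placed them. After that I saw them in place only in the last scene and top pictures and did not measure them again.

**Failed or disagreed:**
- **First two grasps of the yellow tape missed.** Depth from the wrist camera put the finger ends about 39 mm behind the reported tool point, so the fingers shut above the roll. I allowed for this in later grasps. It also means the jars were held near their lids, but both were set down gently and stayed upright.
- **My last measurement of the spare yellow jar and blue tape failed.** The arm blocked the top camera. In the final scene picture the blue tape is at the same pixel as at the start. The yellow jar is partly visible in the last wrist picture, and I had no contact with it. The turquoise tray and the large blue jar were not touched.

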